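# Fit the spindles into the valve manifold and lock the bail

### The job

Lift the dust cover off the front of the valve manifold and put it in the grey tray. Then start every spindle lying on the bench partway into a bore of its own, nose first, and let go of it; only when all of them are started, push each one fully home from further back until its square head seats against the block. Last, press the bail's black pad down until the catch holds it, and leave the other things on the bench where they are.

Things in the scene. Friction and masses are not known exactly. Their poses are not given: they have to be found in the camera images.
- block: valve manifold, fixed: aluminium block 100 (x) x 190 mm (y), 12 to 102 mm above the bench, on a 12 mm base plate (x -130 to 170, y +-125 mm). Origin at bench height under the block's centre; +x runs along the bores away from their mouths, y left, z up. Three level 16 mm bores go right through from the front face (x = -50). Catch housing 98 mm high behind it at x 124 to 160, y 63 to 93 mm.
- bore_right (a point): centre of the mouth of the right bore, on the block's front face, 80 mm above the bench, at y = -68 mm of the block; axes as the block's, the bore runs along +x. A spindle that is home reaches 10 mm out of the rear face.
- bore_mid (a point): the same for the middle bore, at y = 0 of the block. A spindle let go partway in sags a few degrees with its head down.
- bore_left (a point): the same for the left bore, at y = +68 mm of the block
- bail (a joint): locking bail, rad: frame of 12 mm round bar about the block, hinged along the block's y at x = 0, z = 55 mm (arms at y = +-108). 0 = free, held by a spring: front bar 40 mm above the bench, 42 mm before the front face. Pressed: front bar rises behind the spindle heads (one over 4 mm short of home blocks it). Catch holds from 0.36, stop at 0.40. Pad force 6 to 9 N, at the catch up to 17 N.
- press_pad (a point): centre of the upper face of the bail's black press pad (80 mm along y, 34 mm along x) behind the block. Free: 111 mm above the bench at block x = 75 mm, tilted 0.36 rad; moves on an arc about the hinge to 81 mm above the bench, block x = 90 mm, level, when the catch holds.
- cover: loose grey plastic dust cover, 0.12 kg: plate 50 x 170 x 4 mm lying on the block's top at its front edge; a 4 mm skirt at its front (x = -27 mm) hangs 32 mm below it before the mouths; on top a grip ridge 14 mm thick (x), 70 mm long (y), 4 to 26 mm above the origin. Origin at the centre of the plate's underside, x and y as the block's at the start.
- tray: grey open tray fixed to the bench, outer 140 (x) x 240 (y) x 35 mm, walls and floor 4 mm (floor top 4 mm or a little more above the bench). Origin at the centre of its underside.
- pin_a: steel spindle, 0.2 kg: round shaft 14 mm in diameter, 110 mm long with a round nose, and a square head 20 x 20 mm, 32 mm long. Origin on the axis at the shoulder where shaft meets head; +x runs along the shaft to the nose (110 mm), -x through the head (32 mm). Lies on the bench on a flat of its head. There are two or three spindles; an absent one reads None.
- pin_b: steel spindle, 0.2 kg: round shaft 14 mm in diameter, 110 mm long with a round nose, and a square head 20 x 20 mm, 32 mm long. Origin on the axis at the shoulder where shaft meets head; +x runs along the shaft to the nose (110 mm), -x through the head (32 mm). Lies on the bench on a flat of its head. May be absent.
- pin_c: steel spindle, 0.2 kg: round shaft 14 mm in diameter, 110 mm long with a round nose, and a square head 20 x 20 mm, 32 mm long. Origin on the axis at the shoulder where shaft meets head; +x runs along the shaft to the nose (110 mm), -x through the head (32 mm). Lies on the bench on a flat of its head. May be absent.
- pin_a_nose (a point): tip of the nose of pin_a, on its axis; axes as the spindle's
- pin_b_nose (a point): tip of the nose of pin_b, on its axis; axes as the spindle's
- pin_c_nose (a point): tip of the nose of pin_c, on its axis; axes as the spindle's
- elbow: bystander: brass elbow fitting, 32 mm thick, arms of 45 mm
- tee: bystander: brass tee, 80 mm long, 28 mm thick
- spanner: bystander: open spanner 190 mm
- driver: bystander: screwdriver with black handle
- union_nut: bystander: brass ring nut, 42 mm across, 18 mm high
Things that resemble listed ones, but are neither listed nor needed, are in the scene too. Several things have the shape of the cover; the one meant has the colours described above. What is shaped like the pin_c but blue is not meant.

How it is judged:
By the outcome, as a careful person would: the job done as asked, in the order asked, and still so for the second after the job is handed in, with the robot touching nothing.
Of pin_a, pin_b, pin_c only 2 to 3 are there at a start; the rules pass over those that are not, and their reading is None.
At some moment in a run one of pin_a, pin_b, pin_c may be knocked a few centimetres aside while the robot is not near it.
It also fails if it takes over 210 s, if anything falls off the work surface, if the arm or the gripper's body presses on something with over 40 N, if the wrist force passes 120 N, or if a joint passes its speed limit or range.

### The arm

A 6-joint arm with a two-finger parallel gripper is mounted at the origin on the work surface. World frame = base frame: x ahead of the robot, y to its left, z up, the work surface at z = 0. Lengths are in m, angles in rad, forces in N, time in s.
With the tool pointing down it reaches from about 0.4 to 0.825 m from the base axis. Payload 7 kg.
Tool frame: the origin (TCP) lies at the very end of the fingers, on their centre line; the grasp point (between the pads) lies 19 mm behind it; z points along the fingers, y is the line along which they close (so a half turn about z gives the same grasp; the last joint's range is limited). The gripper opens to 85 mm and grips with 20 to 120 N. Pads are 22 mm wide; open, the fingers measure 114 mm over their backs; the gripper's body (76 mm by 85 mm) begins 54 mm behind the grasp point. The pads swing forward as they close: fully open they stand 13 mm farther back than shut.
Start: joints at [-0.945, 0.359, 0.012, 0, -1.224, -0.288], TCP at [0.224, -0.637, 0.231] pointing down, gripper open.
Joint ranges: [-3.07, 3.07], [-1.43, 2.12], [-1.02, 1.25], [-3.03, 1.67], [-3.05, -0], [-3.03, 3.03]. Speed limits (rad/s): [2.39, 2.39, 3.01, 3.14, 3.14, 3.14].

### API

Orientations are given as a unit quaternion [w, x, y, z].
In Python, from station import * gives the robot as it stands.
- The arm moves only by the shell command python3 -m creep 'ROWS' [FORCE]. ROWS is JSON, a list of rows, each a list of 7 numbers: the turn, a rotation vector about the tool's x, y, z in rad, then the shift along the tool's x, y, z in mm, then the closure, from -1 (fully open) to 1 (shut), so that 0 is half open. In form: [[ax, ay, az, x, y, z, grip], ...]. A call has 1 to 8 rows; each row is the pose to reach, as a shift and turn from the pose commanded when the call began, along the tool's axes at that moment; what a row does not reach only later rows make up. A row lasts 1/10 s, in which the tool goes at most 50 mm and 8.59 degrees, less where a joint would pass 70% of its speed; a pose out of reach is approached as far as the arm can. A call with a gripper value outside its range is refused whole. The fingers move at their own pace and stop on an object; FORCE is the grip in N (left out, the last holds). Time passes only in rows, so rows that repeat a pose let the fingers close. It gives the time, the measured TCP pose, the force, the opening and the grip force at its end, in the units of the state.
- get_obs(): the state, without advancing time (a new reading comes with each control period).
- grab_frame(name): name is "side" or "top" or "wrist"; returns a dict with "color" (420x560x3 uint8, red, green, blue), "camera_matrix" (3x3 intrinsics, pixels), "dist" ([k1, k2, p1, p2, k3] as OpenCV has them; the pictures are not rectified), "origin" and "attitude" of the camera in the world; the wrist camera has in their place "mount" (4x4, takes a point from camera to tool coordinates, whose origin is the TCP and whose axes are the flange's). Camera axes: x right, y down, z forward; pixel columns grow to the right and rows downward; lengths in m; the calibration is good to about 2 mm. A picture is of the moment at which its call begins: read the wrist's pose just before it. There is no depth.
- hand_in(): hands the job in; it is judged then, once.
Trained networks look in the newest picture that a camera, given by its name, has taken for a name from the list of things; names that differ only in an ending like _2 or _b are one class to them, and where a whole thing is asked for, a point or a joint stands for the part that bears it (a point fixed in the world has none). Each returns a list of dicts, best first, with "confidence" (0 to 1); they miss things now and then, are a little off and sometimes report something else, mostly with a low value. They report only what shows in the picture. A call takes as long as a camera call. They do not tell look-alikes from the thing itself.
- outline_of(camera, target): "mask" (420x560 bool, what is visible of it) and "uv" ([column, row] in pixels, amid what is visible of it).
The state is a dict: "t": time; "joint_positions": joint angles; "qd": joint speeds; "tau": joint torques, N m; "ee_pos": TCP position; "tool_rot": TCP orientation; "contact_force": force on the tool from outside, world axes, zero at the start; "moment": the same for the moment, N m; "width": finger opening in m; "grasp_force": force on a finger pad.
Only numpy, scipy, OpenCV 4.12 (cv2) and the standard library are available. Lean on these libraries where they do the work, as an engineer would, in place of code of your own. Each camera call takes 0.05 s, during which the arm holds its last target. There are 200 camera calls.

## Working session

There is one attempt and no reset: what is moved stays moved. The work goes in short steps, Python scripts to look and compute and a shell command to move; the robot and the scene stay as the last step left them, time stands still between calls to the robot, and variables do not carry over. Pictures are saved under pics/ and viewed, at most 14 in all, crops included, and the job is handed in when it is done.

```bash
ls; mkdir -p pics
cat > h.py <<'E'
from station import *
import numpy as np, cv2
from scipy.spatial.transform import Rotation as R
def rot(q): return R.from_quat([q[1],q[2],q[3],q[0]]).as_matrix()
def cam(f):
    """camera->world (Rm, origin)"""
    if 'mount' in f:
        o=get_obs(); T=np.eye(4); T[:3,:3]=rot(o['tool_rot']); T[:3,3]=o['ee_pos']
        M=T@np.array(f['mount']); return M[:3,:3],M[:3,3]
    a=np.array(f['attitude']); 
    return (rot(a) if a.size==4 else a.reshape(3,3)),np.array(f['origin'])
def ray(f,uv,C=None):
    Rm,o=C or cam(f)
    p=cv2.undistortPoints(np.array(uv,float).reshape(-1,1,2),np.array(f['camera_matrix']),np.array(f['dist'])).reshape(-1,2)
    return (Rm@np.c_[p,np.ones(len(p))].T).T,o
def at_z(f,uv,z,C=None):
    d,o=ray(f,uv,C); return o+d*((z-o[2])/d[:,2])[:,None]
def proj(f,P,C=None):
    Rm,o=C or cam(f)
    pc=(np.array(P,float).reshape(-1,3)-o)@Rm
    return cv2.projectPoints(pc,np.zeros(3),np.zeros(3),np.array(f['camera_matrix']),np.array(f['dist']))[0].reshape(-1,2)
def save(n,img): cv2.imwrite('pics/'+n+'.png',img[...,::-1])
def shift(P):
    """world displacement vector to the tool axes in mm"""
    o=get_obs(); return rot(o['tool_rot']).T@np.array(P)*1000
E
python3 - <<'E'
from h import *
o=get_obs(); print({k:np.round(v,3) for k,v in o.items()}); print(rot(o['tool_rot']).round(3))
for c in ['top','side']:
    f=grab_frame(c); save(c+'0',f['color']); 
    print(c,cam(f)); print(f['camera_matrix'])
    for n in ['block','cover','tray','pin_a','press_pad','bail','elbow','tee','spanner','driver','union_nut']:
        for d in outline_of(c,n): print(c,n,round(d['confidence'],2),np.round(d['uv']),d['mask'].sum())
E
```

```text
pics
{'t': np.float64(0.0), 'joint_positions': array([-0.945,  0.359,  0.011, -0.   , -1.224, -0.288]), 'qd': array([ 0.002, -0.001,  0.   ,  0.   , -0.002, -0.001]), 'tau': array([-2.0000e-03, -5.8332e+01,  2.9342e+01,  6.9360e+00, -6.0000e-03,
       -0.0000e+00]), 'ee_pos': array([ 0.224, -0.636,  0.23 ]), 'tool_rot': array([-0.   , -0.168,  0.986,  0.001]), 'contact_force': array([ 0.458, -0.558,  0.388]), 'moment': array([ 0.017, -0.008, -0.005]), 'grasp_force': np.float64(0.0), 'width': np.float64(0.085)}
[[-0.944 -0.331 -0.001]
 [-0.331  0.944  0.002]
 [ 0.     0.002 -1.   ]]
top (array([[ 7.53126586e-04, -9.78004695e-01,  2.08581519e-01],
       [-9.99998777e-01, -4.50701660e-04,  1.49743528e-03],
       [-1.37049070e-03, -2.08582391e-01, -9.78003838e-01]]), array([0.20741821, 0.02535175, 1.38449758]))
[[514.92164442   0.         278.55500027]
 [  0.         514.92164442 207.34642656]
 [  0.           0.           1.        ]]
top block 0.81 [307. 166.] 8222
top cover 0.72 [304. 184.] 1587
top cover 0.35 [307. 169.] 8118
top tray 0.78 [408. 190.] 4725
top tray 0.4 [192. 145.]
[... 599 characters left out ...]
 ]]), array([-0.05217184, -0.89392141,  0.67438075]))
[[408.55326782   0.         277.87492597]
 [  0.         408.55326782 210.26842975]
 [  0.           0.           1.        ]]
side block 0.62 [319. 250.] 3309
side cover 0.76 [318. 223.] 864
side tray 0.67 [248. 218.] 167
side tray 0.65 [424. 310.] 1025
side tray 0.47 [319. 249.] 3391
side pin_a 0.62 [249. 217.] 151
side pin_a 0.61 [258. 195.] 137
side pin_a 0.51 [250. 208.] 115
side press_pad 0.9 [324. 258.] 407
side bail 0.55 [309. 252.] 550
side elbow 0.48 [208. 193.] 241
side tee 0.73 [305. 194.] 136
side tee 0.65 [321. 250.] 3343
side spanner 0.63 [302. 317.] 517
side union_nut 0.62 [284. 205.] 83
side union_nut 0.46 [306. 194.] 174
```

View pics/top0.png

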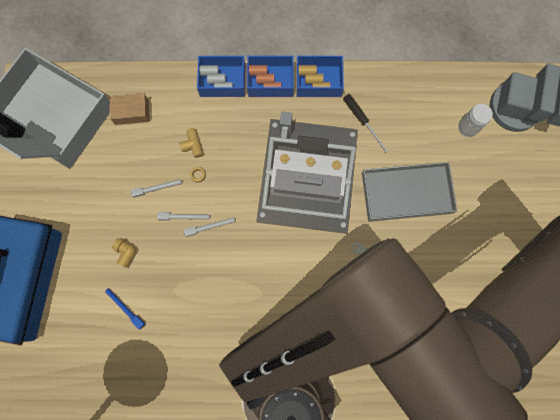

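View pics/side0.png

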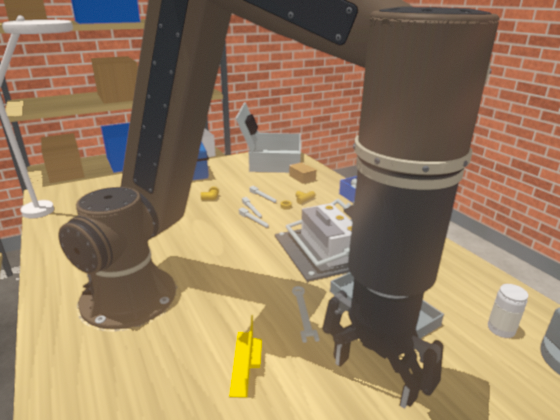

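The top picture shows the block at (308,175) with its mouths facing the robot and the grey cover on it at (308,181). The tray is at (408,190). Three silver spindles lie at (160,187), (185,216) and (210,227), heads on the left; the blue look-alike is at (125,310). The side picture shows a yellow look-alike cover.

```bash
cat >> h.py <<'E'
def pins(c='top',zc=0.01,minconf=0.3):
    """list of (confidence, shoulder xy, yaw of +x to the nose, colour, extent)"""
    f=grab_frame(c); C=cam(f); out=[]
    for d in outline_of(c,'pin_a'):
        if d['confidence']<minconf: continue
        r,q=np.nonzero(d['mask']); 
        if len(r)<60: continue
        P=at_z(f,np.c_[q,r],zc,C)[:,:2]; m=P.mean(0)
        u=np.linalg.svd(P-m,full_matrices=False)[2][0]
        s=(P-m)@u; w=(P-m)@[-u[1],u[0]]; lo,hi=np.percentile(s,[0.5,99.5]); 
        a=w[s<lo+.03]; b=w[s>hi-.03]
        if a.std()<b.std(): u,s,w=-u,-s,-w; lo,hi=-hi,-lo
        mid=np.median(w); col=np.median(f['color'][d['mask']],0)
        c0=m+u*((lo+hi)/2-0.039)+np.array([-u[1],u[0]])*0
        out.append((round(d['confidence'],2),c0.round(4),round(float(np.arctan2(u[1],u[0])),3),col,round(hi-lo,3)))
    return f,C,out
E
python3 - <<'E'
from h import *
f,C,o=pins()
for p in o: print(*p)
for n in ['block','tray','cover','press_pad']:
    d=[d for d in outline_of('top',n)][0]
    cnt=max(cv2.findContours(d['mask'].astype('uint8'),0,1)[0],key=cv2.contourArea)
    b=cv2.boxPoints(cv2.minAreaRect(cnt))
    z={'block':.012,'tray':.035,'cover':.106,'press_pad':.1}[n]
    W=at_z(f,b,z,C); print(n,d['confidence'],b.round(),W[:,:2].round(3).tolist(),W.mean(0).round(3))
# hand read plate corners
W=at_z(f,[[270,120],[358,128],[352,232],[257,224]],.012,C);print(W.round(3))
W=at_z(f,[[362,170],[448,164],[455,212],[369,220]],.035,C);print(W.round(3),W.mean(0))
E
```

```text
0.79 [0.476  0.3258] -1.583 [163.  166.  159.5] 0.14
0.68 [0.4373 0.2544] -1.298 [170. 173. 167.] 0.136
0.63 [0.2002 0.4073] 0.801 [ 52.  91. 162.] 0.138
0.57 [0.5467 0.4052] -1.302 [163. 164. 157.] 0.136
block 0.58 [[253. 222.]
 [270. 109.]
 [363. 123.]
 [346. 236.]] [[0.458, 0.096], [0.786, 0.052], [0.744, -0.212], [0.421, -0.155]] [ 0.602 -0.055  0.012]
tray 0.75 [[361. 169.]
 [453. 161.]
 [458. 213.]
 [366. 222.]] [[0.602, -0.198], [0.627, -0.452], [0.48, -0.455], [0.456, -0.206]] [ 0.541 -0.328  0.035]
cover 0.78 [[273. 193.]
 [276. 168.]
 [342. 175.]
 [340. 200.]] [[0.518, 0.041], [0.584, 0.034], [0.565, -0.137], [0.499, -0.128]] [ 0.542 -0.048  0.106]
press_pad 0.49 [[342.  97.]
 [350.  91.]
 [389. 149.]
 [380. 155.]] [[0.784, -0.142], [0.801, -0.165], [0.637, -0.261], [0.622, -0.239]] [ 0.711 -0.201  0.1  ]
[[ 0.753  0.052  0.012]
 [ 0.73  -0.197  0.012]
 [ 0.432 -0.171  0.012]
 [ 0.454  0.086  0.012]]
[[ 0.599 -0.2    0.035]
 [ 0.617 -0.438  0.035]
 [ 0.483 -0.448  0.035]
 [ 0.461 -0.214  0.035]] [ 0.54004341 -0.32514419  0.035     ]
```

```bash
cat >> h.py <<'E'
def go(P,ang,pitch=0):
    """row numbers to bring TCP to P, tool down, tool y at world angle ang (mod pi), pitch about tool y"""
    o=get_obs(); R0=rot(o['tool_rot'])
    best=None
    for a in (ang,ang+np.pi):
        y=np.array([np.cos(a),np.sin(a),0]); z=np.array([0,0,-1.]); x=np.cross(y,z)
        T=np.c_[x,y,z]@R.from_rotvec([0,pitch,0]).as_matrix()
        v=R.from_matrix(R0.T@T).as_rotvec()
        if best is None or np.linalg.norm(v)<np.linalg.norm(best): best=v
        print('turn',v.round(3),end=' ')
    print('shift',(R0.T@(np.array(P)-o['ee_pos'])*1000).round(1), 't',round(float(o['t']),1),'q',o['joint_positions'].round(2))
BO=np.array([.572,-.056]); BY=-.094
def blk(x,y,z,O=None,yaw=None):
    O=BO if O is None else O; t=BY if yaw is None else yaw
    return np.array([O[0]+x*np.cos(t)-y*np.sin(t),O[1]+x*np.sin(t)+y*np.cos(t),z])
E
python3 - <<'E'
from h import *
print(np.array(grab_frame('wrist')['mount']).round(3), grab_frame('wrist')['camera_matrix'])
go(blk(-.06,0,.30),BY)
E
```

```text
[[ 0.001 -0.953 -0.303  0.078]
 [ 1.     0.001 -0.     0.   ]
 [ 0.    -0.303  0.953 -0.143]
 [ 0.     0.     0.     1.   ]] [[325.7767846    0.         276.18485125]
 [  0.         325.7767846  216.3782933 ]
 [  0.           0.           1.        ]]
turn [-0.     0.     2.003] turn [-0.    -0.    -1.139] shift [-466.6  457.7  -68.7] t 1.6 q [-0.94  0.36  0.01  0.   -1.22 -0.29]
```

```bash
python3 -m creep '[[0,0,-0.14,-50,50,-69,-1],[0,0,-0.28,-90,90,-69,-1],[0,0,-0.42,-120,120,-69,-1],[0,0,-0.56,-150,150,-69,-1],[0,0,-0.7,-190,190,-69,-1],[0,0,-0.84,-220,220,-69,-1],[0,0,-0.98,-260,255,-69,-1],[0,0,-1.139,-290,290,-69,-1]]' 40
python3 - <<'E'
from h import *
go(blk(-.06,0,.30),BY)
E
```

```text
t: 2.4
ee_pos: [0.3901, -0.2915, 0.3007]
tool_rot: [0.0, -0.672, 0.741, -0.0]
contact_force: [0.9, 0.3, 0.4]
width: 0.085
grasp_force: 0.0
turn [-0.000e+00  2.000e-03  3.138e+00] turn [-0.001 -0.    -0.003] shift [-251.9  -98.2    0.7] t 2.4 q [-0.24  0.   -0.27  0.   -1.29  0.14]
```

```bash
python3 -m creep '[[0,0,0,-50,-20,0,-1],[0,0,0,-100,-40,0,-1],[0,0,0,-145,-60,0,-1],[0,0,0,-190,-75,0,-1],[0,0,0,-230,-90,0,-1],[0,0,0,-252,-98,0,-1],[0,0,0,-252,-98,0,-1],[0,0,0,-252,-98,0,-1]]'
python3 - <<'E'
from h import *
f=grab_frame('wrist');save('w1',f['color'])
for n in ['cover','block','press_pad']:
    for d in outline_of('wrist',n): print(n,d['confidence'],np.round(d['uv']),d['mask'].sum())
print(proj(f,[blk(x,y,z) for x,y,z in [(-.13,.125,.012),(-.13,-.125,.012),(.17,.125,.012),(.17,-.125,.012),(-.05,.095,.102),(-.05,-.095,.102),(.05,.095,.102),(.05,-.095,.102)]]).round())
E
```

```text
t: 3.2
ee_pos: [0.5128, -0.0523, 0.3001]
tool_rot: [-0.0, -0.67, 0.742, 0.0]
contact_force: [-0.2, -0.8, 0.2]
width: 0.0856
grasp_force: 0.0
cover 0.77 [247. 186.] 8130
block 0.57 [192. 168.] 35663
press_pad 0.82 [158. 169.] 8349
press_pad 0.45 [230.  26.] 5992
[[325. 261.]
 [332.  75.]
 [120. 262.]
 [ 90.  79.]
 [269. 271.]
 [266.  98.]
 [183. 272.]
 [165.  99.]]
```

View pics/w1.png

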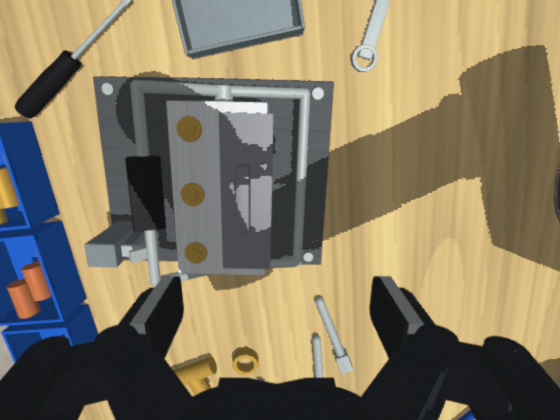

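The wrist picture shows plate corners near (333,82), (322,264) and (95,77). The block's rear top edge runs (167,102) to (180,274), the cover ridge is near (245,198), and brass caps are on the rear half of the top. I'll refine the block pose and grasp the ridge.

Run:
```python
from h import *
from scipy.optimize import least_squares
f=grab_frame('wrist');C=cam(f)
M=np.array([(-.13,.125,.012),(-.13,-.125,.012),(.17,-.125,.012),(.05,.095,.102),(.05,-.095,.102)])
U=np.array([(322,264),(333,82),(95,77),(180,274),(167,102)])
r=lambda p:(proj(f,[blk(*m,O=p[:2],yaw=p[2]) for m in M],C)-U).ravel()
s=least_squares(r,[.572,-.056,-.094]);print(s.x,s.fun.round(1))
b,t=s.x[:2],s.x[2]
go(blk(-.024,0,.160,b,t),t);go(blk(-.024,0,.110,b,t),t)
print(shift([0,0,.01]))
d=outline_of('wrist','cover')[0]['mask'].astype('uint8');bx=cv2.boxPoints(cv2.minAreaRect(np.argwhere(d)[:,::-1].astype('float32')))
print(at_z(f,bx,.106,C).round(3))
```

```text
[ 0.57308855 -0.05243354 -0.1245834 ] [ 0.   1.4  1.6 -0.5 -2.3  0.5  0.1 -0.4  0.4 -0.3]
turn [-0.000e+00 -1.000e-03 -3.121e+00] turn [-0.    0.    0.02] shift [ -7.9 -36.1 140.5] t 3.5 q [ 0.28  0.05 -0.22  0.   -1.3  -0.38]
turn [-0.000e+00 -1.000e-03 -3.121e+00] turn [-0.    0.    0.02] shift [ -7.9 -36.1 190.5] t 3.5 q [ 0.28  0.05 -0.22  0.   -1.3  -0.38]
[-1.02844844e-03 -3.29181153e-03 -9.99999941e+00]
[[ 0.561 -0.136  0.106]
 [ 0.508 -0.13   0.106]
 [ 0.526  0.039  0.106]
 [ 0.587  0.032  0.106]]
```

```bash
sed -i 's/^BO=.*/BO=np.array([.573,-.0525]); BY=-.12/' h.py
python3 -m creep '[[0,0,0.018,-8,-36,30,0],[0,0,0.018,-8,-36,70,0],[0,0,0.018,-8,-36,110,0],[0,0,0.018,-8,-36,145,0],[0,0,0.018,-8,-36,145,0],[0,0,0.018,-8,-36,145,0],[0,0,0.018,-8,-36,170,0],[0,0,0.018,-8,-36,190,0]]' && python3 -m creep '[[0,0,0,0,0,0,0],[0,0,0,0,0,0,0.3],[0,0,0,0,0,0,0.6],[0,0,0,0,0,0,1],[0,0,0,0,0,0,1],[0,0,0,0,0,0,1]]' 50 && python3 -m creep '[[0,0,0,0,0,-10,1],[0,0,0,0,0,-25,1],[0,0,0,0,0,-50,1],[0,0,0,0,0,-80,1],[0,0,0,0,0,-80,1]]'
python3 - <<'E'
from h import *
go([.540,-.328,.20],.085); go([.540,-.328,.15],.085)
f=grab_frame('wrist');save('w2',f['color'])
E
```

```text
t: 4.3
ee_pos: [0.5516, -0.0483, 0.1128]
tool_rot: [0.002, -0.663, 0.749, -0.001]
contact_force: [-1.0, -0.6, -0.2]
width: 0.0424
grasp_force: 0.0
t: 4.9
ee_pos: [0.5504, -0.0483, 0.1124]
tool_rot: [0.001, -0.663, 0.749, -0.001]
contact_force: [-2.6, 0.7, 7.6]
width: 0.0125
grasp_force: 50.4
t: 5.4
ee_pos: [0.5523, -0.0483, 0.1959]
tool_rot: [0.003, -0.663, 0.748, -0.003]
contact_force: [0.8, -0.6, -1.2]
width: 0.013
grasp_force: 49.4
turn [1.000e-03 1.200e-02 2.936e+00] turn [-0.008  0.001 -0.205] shift [279.1 -21.4  -4.4] t 5.4 q [ 0.27  0.18 -0.32  0.   -1.06 -0.39]
turn [1.000e-03 1.200e-02 2.936e+00] turn [-0.008  0.001 -0.205] shift [279.2 -21.   45.6] t 5.4 q [ 0.27  0.18 -0.32  0.   -1.06 -0.39]
```

View pics/w2.png

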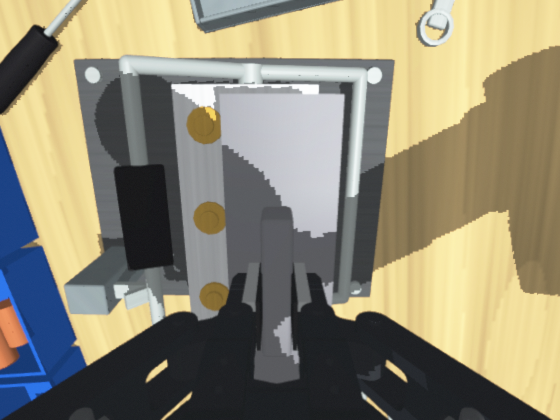

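The picture shows the cover held by its ridge, clear of the block. Next, the tray.

```bash
python3 -m creep '[[0,0,-0.03,45,-3,-4,1],[0,0,-0.06,90,-7,-4,1],[0,0,-0.1,140,-10,-4,1],[0,0,-0.15,185,-14,-4,1],[0,0,-0.2,230,-18,-4,1],[0,0,-0.2,265,-20,-4,1],[0,0,-0.2,279,-21,-4,1],[0,0,-0.2,279,-21,-4,1]]' && python3 -m creep '[[0,0,0,0,0,0,1],[0,0,0,0,0,40,1],[0,0,0,0,0,80,1],[0,0,0,0,0,110,1],[0,0,0,0,0,120,1],[0,0,0,0,0,120,1]]'
python3 - <<'E'
from h import *
o=get_obs();print(o['contact_force'],o['ee_pos'])
f=grab_frame('wrist');save('w3',f['color'])
go([.540,-.328,.052],.085)
E
```

```text
t: 6.25
ee_pos: [0.5358, -0.3295, 0.1933]
tool_rot: [0.0, 0.733, -0.68, -0.001]
contact_force: [0.4, 1.2, -1.1]
width: 0.0126
grasp_force: 49.4
t: 6.85
ee_pos: [0.5363, -0.3267, 0.0733]
tool_rot: [0.001, 0.735, -0.678, -0.001]
contact_force: [1.0, 0.3, -1.2]
width: 0.013
grasp_force: 49.3
[ 0.97257988  0.33586533 -1.23310542] [ 0.53628659 -0.32671758  0.07327126]
turn [-1.000e-03 -0.000e+00  3.137e+00] turn [ 0.    -0.    -0.005] shift [ 0.9 -2.6 22.9] t 6.9 q [-0.24  0.42 -0.28  0.   -0.87  0.32]
```

View pics/w3.png

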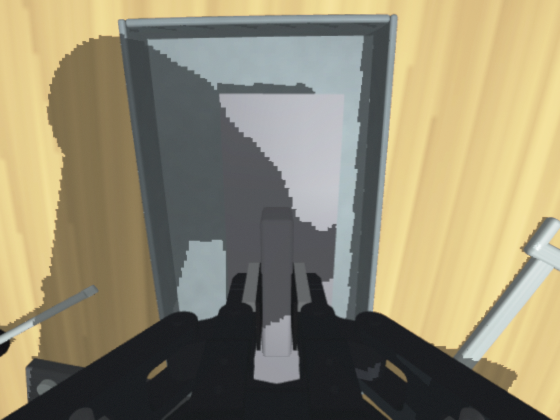

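The cover is inside the tray walls with a little less room on the right, so I'll shift it 8 mm and set it down.

```bash
python3 -m creep '[[0,0,0,1,-8,0,1],[0,0,0,1,-8,12,1],[0,0,0,1,-8,22,1],[0,0,0,1,-8,22,1],[0,0,0,1,-8,22,0.5],[0,0,0,1,-8,22,0],[0,0,0,1,-8,22,0],[0,0,0,1,-8,0,0]]' && python3 -m creep '[[0,0,0,0,0,-50,0],[0,0,0,0,0,-100,0],[0,0,0,0,0,-150,0],[0,0,0,0,0,-200,0],[0,0,0,0,0,-200,0]]'
python3 - <<'E'
from h import *
for p in pins()[2]: print(*p)
f=grab_frame('wrist');save('w4',f['color'])
E
```

```text
t: 7.7
ee_pos: [0.5429, -0.3277, 0.072]
tool_rot: [0.001, 0.734, -0.679, -0.002]
contact_force: [-0.2, 0.4, 0.4]
width: 0.0429
grasp_force: 0.0
t: 8.2
ee_pos: [0.5475, -0.3301, 0.2837]
tool_rot: [-0.002, 0.735, -0.678, 0.007]
contact_force: [0.3, -0.2, 0.1]
width: 0.0426
grasp_force: 0.0
0.81 [0.4764 0.3259] -1.58 [181. 184. 179.] 0.14
0.76 [0.5465 0.4055] -1.304 [180. 183. 178.] 0.137
0.73 [0.2005 0.4079] 0.799 [ 62. 104. 178.] 0.14
0.52 [0.4378 0.2524] -1.298 [183. 184. 179.] 0.142
```

View pics/w4.png

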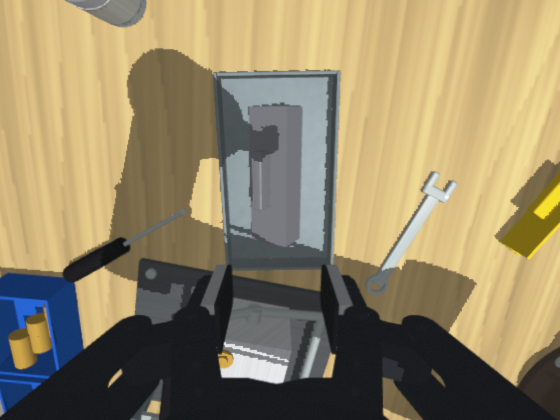

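The picture shows the cover lying inside the tray. I'll take the spindle at (0.476, 0.326) first; its neighbour would block the other grasp.

Run:
```python
from h import *
go([.476,.311,.15],-.01)
```

```text
turn [-0.000e+00 -2.000e-03 -3.053e+00] turn [-0.001  0.     0.089] shift [-642.5   18.1  124.7] t 8.3 q [-0.24  0.27 -0.01 -0.   -1.28  0.32]
```

```bash
python3 -m creep '[[0,0,0.01,-50,2,0,0.15],[0,0,0.02,-100,4,0,0.15],[0,0,0.03,-150,6,0,0.15],[0,0,0.05,-200,8,0,0.15],[0,0,0.06,-250,10,0,0.15],[0,0,0.07,-300,12,0,0.15],[0,0,0.08,-350,14,0,0.15],[0,0,0.089,-400,16,0,0.15]]' && python3 -m creep '[[0,0,0,-50,0,0,0.15],[0,0,0,-100,0,10,0.15],[0,0,0,-145,0,40,0.15],[0,0,0,-190,1,70,0.15],[0,0,0,-225,2,100,0.15],[0,0,0,-242,2,125,0.15],[0,0,0,-242,2,125,0.15],[0,0,0,-242,2,125,0.15]]'
python3 - <<'E'
from h import *
f,C,o=pins('wrist')
for p in o: print(*p)
o=pins()[2]
for p in o: print(*p)
go([.476,.311,.15],-.01);save('w5',f['color'])
E
```

```text
t: 9.15
ee_pos: [0.4959, 0.0704, 0.273]
tool_rot: [-0.001, -0.703, 0.711, 0.0]
contact_force: [1.5, 0.0, -0.4]
width: 0.0364
grasp_force: 0.0
t: 9.95
ee_pos: [0.4968, 0.3103, 0.1473]
tool_rot: [-0.002, -0.704, 0.71, -0.0]
contact_force: [-0.1, 0.1, 1.1]
width: 0.0367
grasp_force: 0.0
0.89 [0.2143 0.4187] 0.808 [ 31.  67. 142.] 0.108
0.8 [0.4771 0.3275] -1.573 [103. 108. 107.] 0.144
0.7 [0.5687 0.3283] 1.86 [120. 123. 116.] 0.144
0.64 [0.4385 0.254 ] -1.28 [135. 143. 141.] 0.138
0.89 [0.4383 0.2524] -1.297 [148.  146.5 126.5] 0.141
0.76 [0.4757 0.3256] -1.577 [114. 111. 106.] 0.14
turn [2.000e-03 2.000e-03 3.141e+00] turn [-0.001  0.001 -0.001] shift [-0.4 22.1  0.3] t 10.2 q [ 0.89  0.28 -0.3   0.   -0.99 -0.9 ]
```

View pics/w5.png

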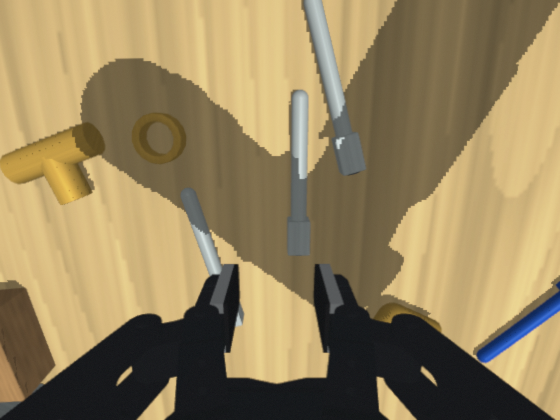

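The pin is at column 297, its head between rows 215 and 255, ahead of the fingers. A 21 mm shift centres it.

```bash
python3 -m creep '[[0,0,0,0,21,0,0.15],[0,0,0,0,21,40,0.15],[0,0,0,0,21,80,0.15],[0,0,0,0,21,115,0.15],[0,0,0,0,21,132,0.15],[0,0,0,0,21,141,0.15],[0,0,0,0,21,141,0.15],[0,0,0,0,21,141,0.15]]' && python3 -m creep '[[0,0,0,0,0,0,0.4],[0,0,0,0,0,0,0.7],[0,0,0,0,0,0,1],[0,0,0,0,0,0,1],[0,0,0,0,0,0,1]]' 60 && python3 -m creep '[[0,0,0,0,0,-10,1],[0,0,0,0,0,-40,1],[0,0,0,0,0,-80,1],[0,0,0,0,0,-120,1],[0,0,0,0,0,-160,1],[0,0,0,0,0,-190,1],[0,0,0,0,0,-190,1]]'
python3 - <<'E'
from h import *
go(blk(-.16,.068,.20),BY+np.pi/2)
E
```

```text
t: 10.95
ee_pos: [0.4774, 0.3115, 0.0096]
tool_rot: [0.001, -0.703, 0.711, 0.0]
contact_force: [0.2, -0.2, -0.0]
width: 0.0366
grasp_force: 0.0
t: 11.45
ee_pos: [0.4773, 0.3117, 0.0098]
tool_rot: [0.001, -0.704, 0.71, -0.0]
contact_force: [-1.3, -1.1, 7.1]
width: 0.0107
grasp_force: 58.7
t: 12.15
ee_pos: [0.4784, 0.3127, 0.2041]
tool_rot: [0.004, -0.704, 0.71, 0.0]
contact_force: [0.9, 0.1, -2.0]
width: 0.0108
grasp_force: 59.0
turn [1.000e-03 1.000e-02 1.681e+00] turn [-1.00e-02  1.00e-03 -1.46e+00] shift [279.1  53.5   1.9] t 12.2 q [ 0.92  0.2  -0.27  0.   -1.09 -0.93]
```

The pinch width of 10.7 mm and the upward force say I hold the shaft above its axis. I'll set it down and regrasp about 7 mm lower.

```bash
python3 -m creep '[[0,0,0,0,0,50,1],[0,0,0,0,0,100,1],[0,0,0,0,0,150,1],[0,0,0,0,0,180,1],[0,0,0,0,0,190,1],[0,0,0,0,0,190,1],[0,0,0,0,0,190,0.5],[0,0,0,0,0,190,0.3]]' && python3 -m creep '[[0,0,0,0,0,4,0.3],[0,0,0,0,0,7,0.3],[0,0,0,0,0,7,0.3],[0,0,0,0,0,7,0.3]]' && python3 -m creep '[[0,0,0,0,0,0,0.5],[0,0,0,0,0,0,0.7],[0,0,0,0,0,0,1],[0,0,0,0,0,0,1],[0,0,0,0,0,0,1]]' 60
python3 - <<'E'
from h import *
f=grab_frame('wrist')
for p in pins('wrist')[2]: print(*p)
E
```

```text
t: 12.95
ee_pos: [0.4768, 0.3113, 0.0089]
tool_rot: [0.001, -0.704, 0.711, 0.0]
contact_force: [-0.6, 0.1, -0.4]
width: 0.0298
grasp_force: 0.0
t: 13.35
ee_pos: [0.4766, 0.311, 0.0009]
tool_rot: [-0.0, -0.704, 0.711, -0.0]
contact_force: [-0.0, 0.5, 0.0]
width: 0.0298
grasp_force: 0.0
t: 13.85
ee_pos: [0.4766, 0.311, 0.0013]
tool_rot: [-0.0, -0.704, 0.711, -0.0]
contact_force: [-0.8, -1.4, 1.5]
width: 0.0117
grasp_force: 58.6
0.92 [0.5595 0.3595] -1.349 [139. 147. 145.] 0.057
0.78 [0.4766 0.3275] -1.58 [108. 114. 113.] 0.149
0.73 [0.4305 0.2764] -1.264 [195. 205. 204.] 0.094
```

```bash
python3 -m creep '[[0,0,0,0,0,-40,1],[0,0,0,0,0,-80,1],[0,0,0,0,0,-120,1],[0,0,0,0,0,-160,1],[0,0,0,0,0,-198,1],[0,0,0,0,0,-198,1]]'; python3 -m creep '[[0,0,-0.14,20,0,0,1],[0,0,-0.28,50,0,0,1],[0,0,-0.42,80,10,0,1],[0,0,-0.56,110,20,0,1],[0,0,-0.7,140,30,0,1],[0,0,-0.84,170,35,0,1],[0,0,-0.98,200,40,0,1],[0,0,-1.12,230,45,0,1]]'
python3 - <<'E'
from h import *
go(blk(-.16,.068,.20),BY+np.pi/2)
E
```

```text
t: 14.6
ee_pos: [0.479, 0.3132, 0.2051]
tool_rot: [0.005, -0.704, 0.71, -0.0]
contact_force: [0.7, -0.4, -1.8]
width: 0.0118
grasp_force: 59.2
t: 15.4
ee_pos: [0.4286, 0.0804, 0.1985]
tool_rot: [0.0, 0.974, -0.226, -0.0]
contact_force: [0.2, -0.7, -0.9]
width: 0.0112
grasp_force: 59.2
turn [ 1.000e-03 -0.000e+00  2.807e+00] turn [ 0.     0.001 -0.335] shift [14.7 44.3 -1.5] t 15.4 q [ 0.64 -0.02 -0.53 -0.   -1.06  0.48]
```

```bash
python3 -m creep '[[0,0,-0.13,10,25,0,1],[0,0,-0.26,15,44,0,1],[0,0,-0.335,15,44,0,1],[0,0,-0.335,15,44,0,1],[0,0,-0.335,15,44,0,1]]'
python3 - <<'E'
from h import *
f=grab_frame('wrist');save('w6',cv2.resize(f['color'],(784,588),interpolation=cv2.INTER_CUBIC))
go(blk(-.153,.068,.0713),BY+np.pi/2)
for n in ['block','pin_a']:
    for d in outline_of('wrist',n): print(n,d['confidence'],np.round(d['uv']))
print(proj(f,[blk(-.05,.095,.102),blk(-.05,-.095,.102),blk(.05,.095,.102),blk(-.05,.068,.102),blk(-.13,.125,.012)]).round())
E
```

```text
t: 15.9
ee_pos: [0.4231, 0.0355, 0.1988]
tool_rot: [0.0, 0.998, -0.064, -0.0]
contact_force: [0.6, 0.2, -1.4]
width: 0.012
grasp_force: 59.2
turn [ 1.000e-03 -0.000e+00  3.134e+00] turn [ 0.     0.    -0.008] shift [  6.4   1.6 127.6] t 15.9 q [ 0.55 -0.04 -0.55 -0.   -1.06  0.89]
block 0.84 [367.  68.]
pin_a 0.81 [ 22. 386.]
pin_a 0.71 [ 98. 195.]
pin_a 0.7 [275. 212.]
pin_a 0.19 [365.  70.]
[[ 238.   65.]
 [ 514.   66.]
 [ 232. -113.]
 [ 278.   64.]
 [ 221.  163.]]
```

View pics/w6.png

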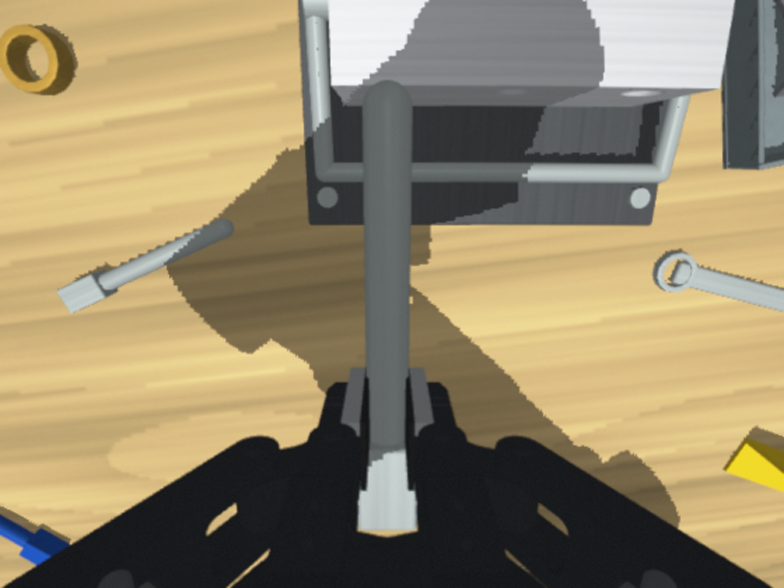

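The view (scaled 1.4) shows the shaft straight along column 388. The block's front top edge corners are at (330,86) and (718,89), so the block is about 2 mm farther and 1 mm more to the left than estimated.

```bash
sed -i 's/^BO=.*/BO=np.array([.575,-.0518]); BY=-.123/' h.py
python3 - <<'E'
from h import *
f=grab_frame('wrist')
C=(np.array(f['mount'])[:3,:3],np.array(f['mount'])[:3,3])
for L in (92,94,96):
  for dz in (0,2.7): print(L,dz,proj(f,np.array([[L-4,0,-8.2+dz-5],[L,0,-8.2+dz],[-16.5,0,-18.2],[-48.5,10,-18.2],[-48.5,-10,-18.2]])/1e3,C).round(1).tolist())
print(proj(f,[blk(-.05,.095,.102),blk(-.05,-.095,.102),blk(-.13,.125,.012),blk(-.13,-.125,.012),blk(-.05,0,.08),blk(-.05,-.068,.08)]).round(1)*1.4)
go(blk(-.155,.068,.0715),BY+np.pi/2,.029)
E
```

```text
92 0 [[277.2, 85.0], [277.1, 74.9], [276.9, 331.2], [297.3, 385.9], [256.3, 385.9]]
92 2.7 [[277.1, 85.5], [277.1, 75.6], [276.9, 331.2], [297.3, 385.9], [256.3, 385.9]]
94 0 [[277.2, 79.2], [277.1, 69.2], [276.9, 331.2], [297.3, 385.9], [256.3, 385.9]]
94 2.7 [[277.2, 79.9], [277.1, 70.1], [276.9, 331.2], [297.3, 385.9], [256.3, 385.9]]
96 0 [[277.2, 73.4], [277.2, 63.6], [276.9, 331.2], [297.3, 385.9], [256.3, 385.9]]
96 2.7 [[277.2, 74.2], [277.1, 64.6], [276.9, 331.2], [297.3, 385.9], [256.3, 385.9]]
[[331.1   85.68]
 [718.62  88.76]
 [308.   225.12]
 [651.7  225.12]
 [515.48  91.98]
 [641.62  93.38]]
turn [-0.045 -0.     3.138] turn [ 0.     0.029 -0.003] shift [  6.4   0.3 127.6] t 16.1 q [ 0.55 -0.04 -0.55 -0.   -1.06  0.89]
```

```bash
python3 -m creep '[[0,0.01,-0.003,2,0,30,1],[0,0.02,-0.003,2,0,65,1],[0,0.029,-0.003,2,0,95,1],[0,0.029,-0.003,2,0,120,1],[0,0.029,-0.003,2,0,128,1],[0,0.029,-0.003,2,0,128,1],[0,0.029,-0.003,2,0,128,1]]'
python3 - <<'E'
from h import *
f=grab_frame('wrist');save('w7',cv2.resize(f['color'],(784,588),interpolation=cv2.INTER_CUBIC))
go(blk(-.159,.068,.0716),BY+np.pi/2,.029)
print(proj(f,[blk(-.05,.095,.102),blk(-.05,-.095,.102),blk(-.05,.068,.08)]).round(1)*1.4)
E
```

```text
t: 16.8
ee_pos: [0.4261, 0.0357, 0.0721]
tool_rot: [0.001, 0.998, -0.061, 0.015]
contact_force: [-0.5, 0.6, -2.0]
width: 0.0116
grasp_force: 59.2
turn [ 9.40e-02 -2.00e-03 -3.14e+00] turn [-0.001 -0.002  0.   ] shift [-0.7  0.7  0.8] t 16.9 q [ 0.57  0.11 -0.76  0.03 -0.68  0.86]
[[ 272.02   14.98]
 [1048.46   41.44]
 [ 390.74   41.3 ]]
```

View pics/w7.png

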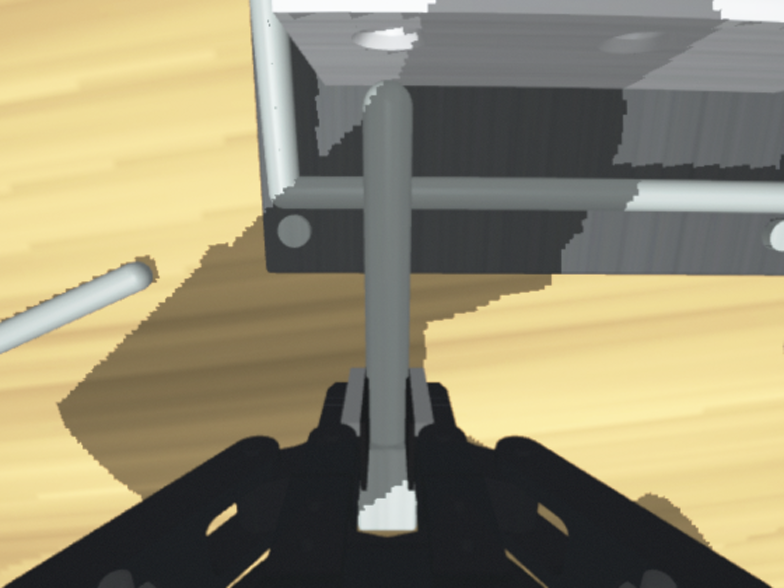

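The bore mouth shows at (387,40) and the shaft at column 388, so they are aligned. I'll insert level, checking force.

```bash
python3 -m creep '[[0,0,0,6,0,0.5,1],[0,0,0,12,0,0.7,1],[0,0,0,18,0,0.9,1],[0,0,0,24,0,1,1],[0,0,0,24,0,1,1]]'
python3 - <<'E'
from h import *
f=grab_frame('wrist');save('w8',f['color'][:,:])
go(blk(-.092,.068,.0716),BY+np.pi/2,.029)
C=(np.array(f['mount'])[:3,:3],np.array(f['mount'])[:3,3])
print(proj(f,np.array([[99,0,-8.2]])/1e3,C))
print(proj(f,[blk(-.05,.068,.08)]))
print(get_obs()['moment'])
E
```

```text
t: 17.35
ee_pos: [0.4501, 0.0323, 0.071]
tool_rot: [0.001, 0.998, -0.062, 0.015]
contact_force: [1.0, 0.9, -1.9]
width: 0.0119
grasp_force: 59.1
turn [-0.091 -0.     3.14 ] turn [ 0.  0. -0.] shift [42.9 -0.2  0.5] t 17.4 q [ 0.53  0.15 -0.71  0.03 -0.68  0.9 ]
[[277.17437975  54.97825112]]
[[276.67245151  94.03901596]]
[-0.06644903  0.13037614 -0.00677465]
```

```bash
python3 -m creep '[[0,0,0,8,0,0.3,1],[0,0,0,16,0,0.5,1],[0,0,0,24,0,0.7,1],[0,0,0,32,0,0.9,1],[0,0,0,40,0,1.2,1],[0,0,0,48,0,1.4,1],[0,0,0,48,0,1.4,1]]' && python3 -m creep '[[0,0,0,0,0,0,0.7],[0,0,0,0,0,0,0.4],[0,0,0,0,0,0,0.25],[0,0,0,0,0,0,0.25],[0,0,0,0,0,-20,0.25],[0,0,0,0,0,-60,0.25],[0,0,0,-10,0,-110,0.25],[0,-0.029,0,-20,0,-130,0.25]]'
python3 - <<'E'
from h import *
for p in pins()[2]: print(*p)
f=grab_frame('wrist');save('w8',f['color'])
E
```

```text
t: 18.1
ee_pos: [0.498, 0.0263, 0.0709]
tool_rot: [0.001, 0.998, -0.062, 0.015]
contact_force: [-0.1, -0.1, -1.6]
width: 0.0116
grasp_force: 59.0
t: 18.9
ee_pos: [0.4738, 0.0297, 0.2047]
tool_rot: [-0.001, 0.998, -0.061, 0.003]
contact_force: [0.8, -0.0, -0.2]
width: 0.032
grasp_force: 0.0
0.82 [0.1991 0.4065] 0.795 [ 58.   99.  170.5] 0.136
0.48 [0.4436 0.0366] -0.128 [182. 187. 181.] 0.039
```

View pics/w8.png

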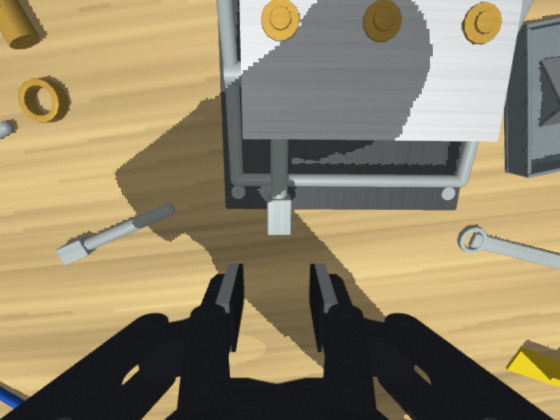

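The first spindle sits partway in the left bore, its head at (279,217). On to the second, at about (0.438, 0.252).

Run:
```python
from h import *
go([.4415,.240,.15],.273)
```

```text
turn [ 0.002 -0.005 -1.966] turn [-0.004 -0.002  1.175] shift [ -58.  -204.5   52.5] t 19.1 q [ 0.48  0.04 -0.46 -0.   -1.06  0.97]
```

```bash
python3 -m creep '[[0,0,0.14,-8,-30,0,0.2],[0,0,0.28,-16,-60,0,0.2],[0,0,0.42,-24,-90,0,0.2],[0,0,0.56,-32,-120,0,0.2],[0,0,0.7,-42,-150,10,0.2],[0,0,0.84,-50,-180,25,0.2],[0,0,0.98,-58,-204,40,0.2],[0,0,1.12,-58,-204,52,0.2]]'
python3 - <<'E'
from h import *
f,C,o=pins('wrist')
for p in o: print(*p)
for p in pins()[2]: print(*p)
go([.4415,.240,.005],.273);
E
```

```text
t: 19.85
ee_pos: [0.4397, 0.2408, 0.1461]
tool_rot: [0.001, 0.812, -0.584, -0.0]
contact_force: [-0.1, -0.2, -0.3]
width: 0.0343
grasp_force: 0.0
0.84 [0.4371 0.2501] -1.302 [ 98. 103. 103.] 0.142
0.83 [0.5503 0.3898] -1.351 [165. 171. 169.] 0.127
0.69 [0.1923 0.4239] 0.155 [ 26.   59.  127.5] 0.031
0.72 [0.4674 0.0336] -0.12 [177. 180. 173.] 0.086
0.47 [0.4588 0.1783] 1.832 [111. 112. 106.] 0.144
turn [ 2.000e-03  2.000e-03 -3.082e+00] turn [ 0.002 -0.001  0.059] shift [ -1.3  -2.  142.5] t 20.1 q [ 0.89  0.15 -0.48  0.   -0.94 -0.56]
```

```bash
python3 -m creep '[[0,0,0.055,3,-1,0,0.2],[0,0,0.055,3,-1,40,0.2],[0,0,0.055,3,-1,80,0.2],[0,0,0.055,3,-1,115,0.2],[0,0,0.055,3,-1,135,0.2],[0,0,0.055,3,-1,146,0.2],[0,0,0.055,3,-1,146,0.2],[0,0,0.055,3,-1,146,0.2]]' && python3 -m creep '[[0,0,0,0,0,0,0.4],[0,0,0,0,0,0,0.7],[0,0,0,0,0,0,1],[0,0,0,0,0,0,1],[0,0,0,0,0,0,1]]' 60
```

```text
t: 20.85
ee_pos: [0.4432, 0.2367, 0.0032]
tool_rot: [-0.001, 0.797, -0.604, 0.0]
contact_force: [-0.1, 0.2, -0.5]
width: 0.0344
grasp_force: 0.0
t: 21.35
ee_pos: [0.4431, 0.237, 0.0036]
tool_rot: [-0.001, 0.797, -0.604, 0.0]
contact_force: [-1.2, -0.8, 8.3]
width: 0.0115
grasp_force: 58.6
```

```bash
python3 -m creep '[[0,0,0,0,0,-40,1],[0,0,0,0,0,-80,1],[0,0,0,0,0,-120,1],[0,0,0,0,0,-160,1],[0,0,0,0,0,-196,1],[0,0,0,0,0,-196,1]]'
python3 - <<'E'
from h import *
go(blk(-.159,0,.2),BY+np.pi/2)
E
```

```text
t: 21.95
ee_pos: [0.4445, 0.2381, 0.2041]
tool_rot: [-0.005, 0.797, -0.604, 0.001]
contact_force: [-0.1, -0.1, -2.7]
width: 0.0114
grasp_force: 59.4
turn [-1.000e-03  1.200e-02  1.968e+00] turn [-1.100e-02 -1.000e-03 -1.174e+00] shift [253.   99.5   2.1] t 21.9 q [ 0.88  0.09 -0.41  0.   -1.06 -0.61]
```

```bash
python3 -m creep '[[0,0,-0.14,35,13,0,1],[0,0,-0.28,70,27,0,1],[0,0,-0.42,105,40,0,1],[0,0,-0.56,140,54,0,1],[0,0,-0.7,175,68,0,1],[0,0,-0.84,210,82,0,1],[0,0,-0.98,240,95,0,1],[0,0,-1.12,253,100,0,1]]';python3 -m creep '[[0,0,-0.054,0,0,0,1],[0,0,-0.054,0,0,0,1]]'
python3 - <<'E'
from h import *
f=grab_frame('wrist');save('w9',cv2.resize(f['color'],(784,588),interpolation=cv2.INTER_CUBIC))
for z in (.2,.074): go(blk(-.159,0,z),BY+np.pi/2,.029)
print(proj(f,[blk(-.05,.095,.102),blk(-.05,-.095,.102),blk(-.05,0,.08)]).round(1)*1.4)
E
```

```text
t: 22.75
ee_pos: [0.4128, -0.0364, 0.1979]
tool_rot: [-0.0, 0.996, -0.087, -0.0]
contact_force: [0.5, 0.4, -2.0]
width: 0.0112
grasp_force: 59.3
t: 22.95
ee_pos: [0.4137, -0.0348, 0.198]
tool_rot: [-0.0, 0.998, -0.062, -0.0]
contact_force: [0.0, 0.4, -1.2]
width: 0.0113
grasp_force: 59.3
turn [-0.045  0.     3.138] turn [-0.     0.029 -0.003] shift [ 3.  -2.6 -1.9] t 23.0 q [ 0.4  -0.06 -0.57 -0.   -1.06  1.05]
turn [-0.045  0.     3.138] turn [-0.     0.029 -0.003] shift [  3.   -2.6 124.1] t 23.0 q [ 0.4  -0.06 -0.57 -0.   -1.06  1.05]
[[184.52  85.68]
 [578.06  84.7 ]
 [381.64  90.16]]
```

View pics/w9.png

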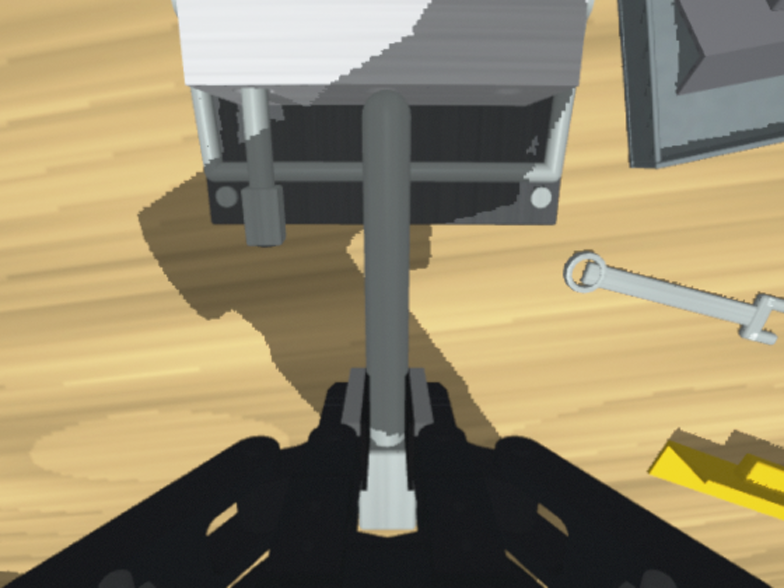

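The block edge corners (184,84) and (580,84) agree with the prediction. I'll descend with a pitch, check, and insert in the middle bore.

```bash
python3 -m creep '[[0,0.01,-0.003,4,-3,30,1],[0,0.02,-0.003,4,-3,65,1],[0,0.029,-0.003,4,-3,95,1],[0,0.029,-0.003,4,-3,117,1],[0,0.029,-0.003,4,-3,124,1],[0,0.029,-0.003,4,-3,124,1],[0,0.029,-0.003,4,-3,124,1]]'
python3 - <<'E'
from h import *
go(blk(-.134,0,.074),BY+np.pi/2,.029)
E
```

```text
t: 23.7
ee_pos: [0.4195, -0.0313, 0.0752]
tool_rot: [0.001, 0.998, -0.06, 0.015]
contact_force: [-0.2, -0.1, -1.9]
width: 0.0114
grasp_force: 59.4
turn [ 0.093 -0.    -3.138] turn [-0.    -0.001  0.002] shift [22.7  1.3  1.8] t 23.7 q [ 0.41  0.1  -0.77  0.02 -0.68  1.02]
```

```bash
python3 -m creep '[[0,0,0.002,0,1.3,1,1],[0,0,0.002,0,1.3,1,1],[0,0,0.002,8,1.3,1.3,1],[0,0,0.002,16,1.3,1.5,1],[0,0,0.002,24,1.3,1.8,1],[0,0,0.002,24,1.3,1.8,1]]'
python3 - <<'E'
from h import *
go(blk(-.085,0,.074),BY+np.pi/2,.029)
E
```

```text
t: 24.3
ee_pos: [0.444, -0.0359, 0.0732]
tool_rot: [0.001, 0.998, -0.061, 0.015]
contact_force: [-1.0, 0.0, -2.0]
width: 0.0113
grasp_force: 59.4
turn [-0.092 -0.     3.14 ] turn [ 0.    -0.001 -0.   ] shift [46.9 -0.3  0.6] t 24.3 q [ 0.38  0.14 -0.72  0.02 -0.69  1.05]
```

```bash
python3 -m creep '[[0,0,0,8,0,0.3,1],[0,0,0,16,0,0.5,1],[0,0,0,24,0,0.7,1],[0,0,0,32,0,0.9,1],[0,0,0,40,0,1.2,1],[0,0,0,47,0,1.4,1],[0,0,0,47,0,1.4,1]]' && python3 -m creep '[[0,0,0,0,0,0,0.7],[0,0,0,0,0,0,0.4],[0,0,0,0,0,0,0.25],[0,0,0,0,0,0,0.25],[0,0,0,0,0,-20,0.25],[0,0,0,0,0,-60,0.25],[0,0,0,-10,0,-110,0.25],[0,-0.029,0,-20,0,-130,0.25]]'
python3 - <<'E'
from h import *
for p in pins()[2]: print(*p)
f,C,o=pins('wrist',.08)
for p in o: print(*p)
go([.550,.391,.2],-1.30+np.pi/2)
E
```

```text
t: 25.0
ee_pos: [0.4903, -0.0417, 0.0731]
tool_rot: [0.001, 0.998, -0.061, 0.015]
contact_force: [0.1, -0.6, -1.3]
width: 0.0114
grasp_force: 59.4
t: 25.8
ee_pos: [0.4662, -0.0386, 0.2069]
tool_rot: [-0.001, 0.998, -0.061, 0.003]
contact_force: [0.7, 0.6, -0.4]
width: 0.0318
grasp_force: 0.0
0.58 [0.4508 0.0364] -0.158 [107. 108. 103.] 0.059
0.53 [0.5386 0.4382] -1.324 [173. 178. 173.] 0.07
0.53 [0.2002 0.4073] 0.803 [ 55.  96. 170.] 0.138
0.41 [ 0.435  -0.0331] -0.158 [182. 186. 180.] 0.04
0.98 [0.4526 0.0299] -0.121 [ 96. 101. 101.] 0.081
0.83 [ 0.443  -0.0365] -0.118 [144. 151. 141.] 0.082
0.61 [0.3025 0.2715] 2.547 [17. 40. 87.] 0.019
turn [ 1.000e-03 -2.000e-03 -1.964e+00] turn [-2.000e-03 -1.000e-03  1.177e+00] shift [  31.2 -436.7    3.3] t 26.0 q [ 0.34  0.03 -0.47 -0.   -1.06  1.11]
```

```bash
python3 -m creep '[[0,0,0.14,3,-45,0,0.2],[0,0,0.28,6,-90,0,0.2],[0,0,0.42,10,-135,0,0.2],[0,0,0.56,14,-180,0,0.2],[0,0,0.7,18,-225,0,0.2],[0,0,0.84,22,-270,0,0.2],[0,0,0.98,26,-315,0,0.2],[0,0,1.12,31,-360,0,0.2]]'
python3 - <<'E'
from h import *
go([.550,.391,.15],-1.30+np.pi/2)
E
```

```text
t: 26.8
ee_pos: [0.54, 0.3162, 0.2004]
tool_rot: [0.001, 0.811, -0.584, -0.0]
contact_force: [1.1, -0.1, 0.1]
width: 0.0343
grasp_force: 0.0
turn [ 2.00e-03  4.00e-03 -3.09e+00] turn [ 0.002 -0.001  0.052] shift [-67.9 -33.4  50.3] t 26.8 q [ 0.84  0.3  -0.14 -0.   -1.13 -0.52]
```

```bash
python3 -m creep '[[0,0,0.05,-35,-17,0,0.2],[0,0,0.05,-68,-33,15,0.2],[0,0,0.05,-68,-33,40,0.2],[0,0,0.05,-68,-33,50,0.2],[0,0,0.05,-68,-33,50,0.2]]'
python3 - <<'E'
from h import *
f,C,o=pins('wrist')
for p in o: print(*p)
for p in pins()[2]: print(*p)
sh,t=min(((p[1],p[2]) for p in o),key=lambda a:np.hypot(*(a[0]-[.5465,.4055])))
print(sh,t); go([sh[0]+.015*np.cos(t),sh[1]+.015*np.sin(t),.0015],t+np.pi/2)
E
```

```text
t: 27.3
ee_pos: [0.5485, 0.3881, 0.1491]
tool_rot: [0.003, 0.798, -0.602, -0.0]
contact_force: [-0.1, -0.4, 0.5]
width: 0.0342
grasp_force: 0.0
0.91 [0.2247 0.4312] 0.786 [ 32.  69. 141.] 0.079
0.7 [0.5483 0.4049] -1.307 [ 99. 104. 103.] 0.144
0.67 [ 0.4604 -0.038 ] -0.126 [169. 171. 166.] 0.09
0.6 [0.5474 0.4035] -1.311 [102. 104.  99.] 0.139
0.49 [0.469 0.033] -0.125 [171. 173. 166.] 0.089
[0.5483 0.4049] -1.307
turn [-1.000e-03 -3.000e-03 -3.128e+00] turn [-0.002  0.001  0.014] shift [ -0.3  -1.8 152.4] t 27.5 q [ 0.9   0.41 -0.09  0.   -1.07 -0.63]
```

```bash
python3 -m creep '[[0,0,0.01,0,-2,0,0.2],[0,0,0.01,0,-2,45,0.2],[0,0,0.01,0,-2,90,0.2],[0,0,0.01,0,-2,125,0.2],[0,0,0.01,0,-2,142,0.2],[0,0,0.01,0,-2,148,0.2],[0,0,0.01,0,-2,148,0.2],[0,0,0.01,0,-2,148,0.2]]'
python3 - <<'E'
from h import *
o=get_obs();print(o['ee_pos'],o['contact_force'])
E
```

```text
t: 28.3
ee_pos: [0.5526, 0.391, 0.0062]
tool_rot: [-0.001, 0.795, -0.606, 0.0]
contact_force: [0.2, -0.4, -0.2]
width: 0.0339
grasp_force: 0.0
[0.55255995 0.39102066 0.006186  ] [ 0.23637032 -0.44401603 -0.16834816]
```

```bash
python3 -m creep '[[0,0,0,0,0,4.5,0.2],[0,0,0,0,0,4.5,0.2],[0,0,0,0,0,4.5,0.4],[0,0,0,0,0,4.5,0.7],[0,0,0,0,0,4.5,1],[0,0,0,0,0,4.5,1],[0,0,0,0,0,4.5,1]]' 60 && python3 -m creep '[[0,0,0,0,0,-40,1],[0,0,0,0,0,-80,1],[0,0,0,0,0,-120,1],[0,0,0,0,0,-160,1],[0,0,0,0,0,-196,1],[0,0,0,0,0,-196,1]]'
python3 - <<'E'
from h import *
go(blk(-.155,-.068,.2),BY+np.pi/2)
E
```

```text
t: 29.0
ee_pos: [0.5519, 0.3905, 0.0007]
tool_rot: [-0.0, 0.795, -0.606, 0.0]
contact_force: [-1.6, -2.1, 6.1]
width: 0.0114
grasp_force: 59.4
t: 29.6
ee_pos: [0.5537, 0.392, 0.202]
tool_rot: [-0.004, 0.795, -0.606, 0.001]
contact_force: [0.9, 0.5, -2.5]
width: 0.0115
grasp_force: 59.3
turn [-1.000e-03  1.100e-02  1.962e+00] turn [-1.000e-02 -1.000e-03 -1.179e+00] shift [437.3 266.4  -2. ] t 29.6 q [ 0.9   0.38 -0.03  0.   -1.16 -0.64]
```

```bash
python3 -m creep '[[0,0,-0.14,35,25,0,1],[0,0,-0.28,70,50,0,1],[0,0,-0.42,110,75,0,1],[0,0,-0.56,150,100,0,1],[0,0,-0.7,190,125,0,1],[0,0,-0.84,230,150,0,1],[0,0,-0.98,270,175,0,1],[0,0,-1.12,310,200,0,1]]'
python3 - <<'E'
from h import *
go(blk(-.159,-.068,.2),BY+np.pi/2)
E
```

```text
t: 30.4
ee_pos: [0.4392, 0.0366, 0.1951]
tool_rot: [0.0, 0.996, -0.088, -0.001]
contact_force: [0.9, 0.2, -2.7]
width: 0.0115
grasp_force: 59.4
turn [ 2.000e-03 -0.000e+00  3.088e+00] turn [ 0.     0.001 -0.054] shift [ -5.9 139.6  -4.9] t 30.4 q [ 0.53 -0.01 -0.53 -0.   -1.05  0.86]
```

```bash
python3 -m creep '[[0,0,-0.054,-3,45,-5,1],[0,0,-0.054,-6,90,-5,1],[0,0,-0.054,-6,125,-5,1],[0,0,-0.054,-6,140,-5,1],[0,0,-0.054,-6,140,-5,1],[0,0,-0.054,-6,140,-5,1]]'
python3 - <<'E'
from h import *
f=grab_frame('wrist');save('w10',cv2.resize(f['color'],(784,588),interpolation=cv2.INTER_CUBIC))
go(blk(-.159,-.068,.071),BY+np.pi/2,.029)
print(proj(f,[blk(-.05,.095,.102),blk(-.05,-.095,.102),blk(-.05,-.068,.08)]).round(1)*1.4)
E
```

```text
t: 31.0
ee_pos: [0.409, -0.0984, 0.2004]
tool_rot: [-0.0, 0.998, -0.065, -0.001]
contact_force: [-0.3, 0.9, -3.4]
width: 0.0117
grasp_force: 59.4
turn [-0.044  0.     3.135] turn [ 0.     0.03  -0.006] shift [-1.000e-01  1.900e+00  1.295e+02] t 31.1 q [ 0.24 -0.05 -0.56 -0.   -1.06  1.2 ]
[[ 60.76  97.3 ]
 [445.06  91.14]
 [389.34  97.02]]
```

View pics/w10.png

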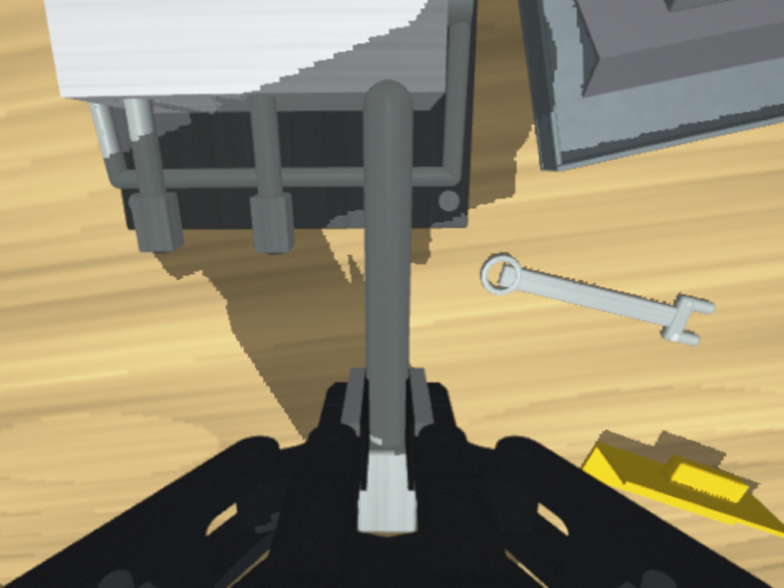

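Both started spindles are in place and the corners (60,97) and (447,92) match the prediction. I'll descend and insert in the right bore.

```bash
python3 -m creep '[[0,0.01,-0.006,0,2,30,1],[0,0.02,-0.006,0,2,65,1],[0,0.029,-0.006,0,2,95,1],[0,0.029,-0.006,0,2,120,1],[0,0.029,-0.006,0,2,129,1],[0,0.029,-0.006,0,2,129,1],[0,0.029,-0.006,0,2,129,1]]'
python3 - <<'E'
from h import *
go(blk(-.134,-.068,.071),BY+np.pi/2,.029)
E
```

```text
t: 31.75
ee_pos: [0.4102, -0.0997, 0.0728]
tool_rot: [0.001, 0.998, -0.061, 0.015]
contact_force: [-0.1, 0.0, -2.9]
width: 0.0115
grasp_force: 59.4
turn [ 0.092  0.    -3.139] turn [ 0.    -0.001  0.001] shift [23.6  0.2  2.5] t 31.8 q [ 0.24  0.1  -0.77  0.02 -0.68  1.19]
```

```bash
python3 -m creep '[[0,0,0,0,0,1.2,1],[0,0,0,0,0,1.2,1],[0,0,0,8,0,1.4,1],[0,0,0,16,0,1.7,1],[0,0,0,24,0,2,1],[0,0,0,24,0,2,1]]'
python3 - <<'E'
from h import *
go(blk(-.086,-.068,.071),BY+np.pi/2,.029)
E
```

```text
t: 32.35
ee_pos: [0.4348, -0.1032, 0.0708]
tool_rot: [0.001, 0.998, -0.061, 0.015]
contact_force: [-0.4, 0.2, -2.4]
width: 0.0117
grasp_force: 59.4
turn [ 0.092  0.    -3.14 ] turn [ 0.    -0.001  0.   ] shift [46.8 -0.2  1.2] t 32.4 q [ 0.22  0.15 -0.72  0.02 -0.68  1.22]
```

```bash
python3 -m creep '[[0,0,0,8,0,0.3,1],[0,0,0,16,0,0.5,1],[0,0,0,24,0,0.7,1],[0,0,0,32,0,0.9,1],[0,0,0,40,0,1.2,1],[0,0,0,47,0,1.4,1],[0,0,0,47,0,1.4,1]]' && python3 -m creep '[[0,0,0,0,0,0,0.7],[0,0,0,0,0,0,0.4],[0,0,0,0,0,0,0.25],[0,0,0,0,0,0,0.25],[0,0,0,0,0,-20,0.25],[0,0,0,0,0,-60,0.25],[0,0,0,-20,0,-110,0.25],[0,-0.029,0,-50,0,-130,0.25]]'
python3 - <<'E'
from h import *
f=grab_frame('wrist');save('w11',f['color'])
for d in outline_of('wrist','pin_a'): print(d['confidence'],np.round(d['uv']))
# head tails of started pins in block coords: shoulder at -50-50=-.10, tail -.132
print(proj(f,[blk(-.132,y,.087) for y in (.068,0,-.068)]).round(1))
go(blk(-.165,-.068,.068),BY+np.pi/2)
E
```

```text
t: 33.05
ee_pos: [0.4809, -0.109, 0.0706]
tool_rot: [0.001, 0.998, -0.061, 0.015]
contact_force: [-0.8, 0.1, -2.7]
width: 0.0118
grasp_force: 59.4
t: 33.85
ee_pos: [0.4277, -0.1023, 0.2027]
tool_rot: [0.0, 0.998, -0.061, 0.002]
contact_force: [-0.8, 0.5, 0.5]
width: 0.0321
grasp_force: 0.0
0.95 [276. 158.]
0.89 [194. 160.]
0.8 [109. 166.]
0.67 [201.  74.]
[[112.4 200.2]
 [193.9 200.2]
 [276.5 200.3]]
turn [ 9.000e-03 -3.000e-03 -3.141e+00] turn [-0.002 -0.006  0.001] shift [-2.410e+01  1.000e-01  1.349e+02] t 34.0 q [ 0.22 -0.02 -0.53  0.   -1.06  1.23]
```

View pics/w11.png

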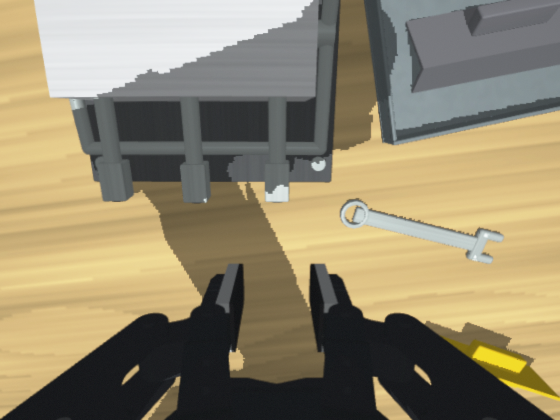

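All three are started, tails near (116,197), (195,197) and (277,197). With the fingers shut I'll now push the right one home.

```bash
python3 -m creep '[[0,0,0,-12,0,0,1],[0,0,0,-24,0,0,1],[0,0,0,-24,0,40,1],[0,0,0,-24,0,80,1],[0,0,0,-24,0,115,1],[0,0,0,-24,0,133,1],[0,0,0,-24,0,133,1],[0,0,0,-24,0,133,1]]' && python3 -m creep '[[0,0,0,10,0,0,1],[0,0,0,20,0,0,1],[0,0,0,28,0,0,1],[0,0,0,36,0,0,1],[0,0,0,44,0,0,1],[0,0,0,50,0,0,1],[0,0,0,56,0,0,1],[0,0,0,56,0,0,1]]'
python3 - <<'E'
from h import *
go(blk(-.093,-.068,.068),BY+np.pi/2)
E
```

```text
t: 34.75
ee_pos: [0.402, -0.0995, 0.0659]
tool_rot: [0.0, 0.998, -0.061, -0.001]
contact_force: [-0.3, 0.1, 1.0]
width: -0.0003
grasp_force: 0.0
t: 35.55
ee_pos: [0.4274, -0.109, 0.0594]
tool_rot: [0.003, 0.997, -0.066, -0.028]
contact_force: [-76.4, 20.7, 43.4]
width: -0.0001
grasp_force: 40.2
turn [ 0.086 -0.013  3.13 ] turn [ 0.008  0.055 -0.01 ] shift [ 45.9  -7.2 -11.2] t 35.5 q [ 0.19  0.2  -0.66 -0.01 -0.76  1.26]
```

The push stalled at 76 N, probably because the sagged spindle wedged. I'll back off at once and look; gripping the head and straightening it while driving in looks better.

```bash
python3 -m creep '[[0,0,0,-35,0,-1,1],[0,0,0,-56,0,-2,1],[0,0,0,-56,0,-2,1],[0,0,0,-56,0,-40,1],[0,0,0,-46,0,-85,0.5],[0,0,0,-36,0,-130,0.25],[0,0,0,-36,0,-130,0.25]]'
python3 - <<'E'
from h import *
f=grab_frame('wrist');save('w12',cv2.resize(f['color'][60:270,20:360],(784,484),interpolation=cv2.INTER_CUBIC))
o=get_obs();print(o['contact_force'].round(1))
for y in (.068,0,-.068): print((proj(f,[blk(-.132,y,.087),blk(-.1,y,.088)]).round(1)-[20,60])*2.306)
E
```

```text
t: 36.25
ee_pos: [0.4286, -0.1019, 0.2033]
tool_rot: [-0.0, 0.998, -0.061, 0.006]
contact_force: [-0.4, -0.3, 0.8]
width: 0.0319
grasp_force: 0.0
[ 0.  -0.3 -0.1]
[[210.5378 326.9908]
 [195.5488 237.2874]]
[[400.3216 326.9908]
 [392.7118 236.5956]]
[[592.642  326.9908]
 [592.8726 236.5956]]
```

View pics/w12.png

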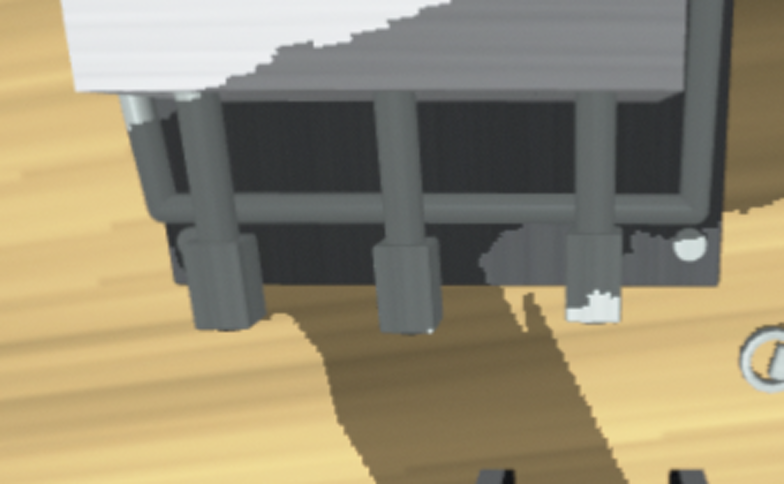

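Right spindle is fine, its head now at rows 235–320. I'll grip its head, level it and drive it in.

Run:
```python
from h import *
go(blk(-.119,-.068,.063),BY+np.pi/2)
```

```text
turn [ 1.300e-02 -3.000e-03 -3.141e+00] turn [-0.002 -0.008  0.   ] shift [ 21.3   0.5 137.3] t 36.3 q [ 0.22 -0.02 -0.53  0.   -1.05  1.23]
```

```bash
python3 -m creep '[[0,0,0,10,0,30,0.1],[0,0,0,20,0,70,0.1],[0,0,0,20,0,100,0.1],[0,0,0,20,0,125,0.1],[0,0,0,20,0,137,0.1],[0,0,0,20,0,137,0.1],[0,0,0,20,0,137,0.1]]' && python3 -m creep '[[0,0,0,0,0,0,0.4],[0,0,0,0,0,0,0.7],[0,0,0,0,0,0,1],[0,0,0,0,0,0,1],[0,0,0,0,0,0,1]]' 60 && python3 -m creep '[[0,-0.01,0,0,0,-1,1],[0,-0.02,0,0,0,-2,1],[0,-0.028,0,0,0,-3,1],[0,-0.028,0,0,0,-3,1]]'
python3 - <<'E'
from h import *
go(blk(-.068,-.068,.066),BY+np.pi/2,-.028)
print(get_obs()['moment'])
E
```

```text
t: 37.0
ee_pos: [0.4428, -0.1044, 0.0592]
tool_rot: [0.0, 0.998, -0.061, -0.0]
contact_force: [0.4, -0.3, -0.3]
width: 0.0383
grasp_force: 0.0
t: 37.5
ee_pos: [0.4431, -0.1042, 0.0598]
tool_rot: [-0.0, 0.998, -0.061, 0.001]
contact_force: [1.3, 0.9, 2.9]
width: 0.0186
grasp_force: 58.8
t: 37.9
ee_pos: [0.4425, -0.1043, 0.0621]
tool_rot: [-0.001, 0.998, -0.061, -0.014]
contact_force: [1.9, 1.1, -0.3]
width: 0.0189
grasp_force: 58.6
turn [-0.089  0.    -3.14 ] turn [0.    0.001 0.   ] shift [56.9 -0.3 -5.5] t 37.9 q [ 0.2   0.21 -0.65 -0.01 -0.74  1.26]
[ 0.27023144 -0.69058771  0.10298607]
```

```bash
python3 -m creep '[[0,0,0,6,0,-0.2,1],[0,0,0,12,0,-0.3,1],[0,0,0,18,0,-0.5,1],[0,0,0,24,0,-0.7,1],[0,0,0,24,0,-0.7,1]]' && python3 -m creep '[[0,0,0,6,0,-0.2,1],[0,0,0,12,0,-0.3,1],[0,0,0,16,0,-0.5,1],[0,0,0,16,0,-0.5,1]]'
```

```text
t: 38.4
ee_pos: [0.4677, -0.1074, 0.0623]
tool_rot: [-0.001, 0.998, -0.061, -0.013]
contact_force: [0.7, -0.0, 3.0]
width: 0.0188
grasp_force: 58.9
t: 38.8
ee_pos: [0.4816, -0.1094, 0.0625]
tool_rot: [-0.001, 0.998, -0.061, -0.015]
contact_force: [-5.6, 1.0, 8.9]
width: 0.0193
grasp_force: 59.8
```

```bash
python3 -m creep '[[0,0,0,0,0,-1.2,1],[0,0,0,4,0,-1.5,1],[0,0,0,8,0,-1.6,1],[0,0,0,8,0,-1.6,1]]' && python3 -m creep '[[0,0,0,3,0,-0.1,1],[0,0,0,6,0,-0.1,1],[0,0,0,6,0,-0.1,1]]'
python3 - <<'E'
from h import *
go(blk(-.068,-.068,.066),BY+np.pi/2,-.028)
E
```

```text
t: 39.2
ee_pos: [0.4884, -0.1101, 0.0631]
tool_rot: [-0.001, 0.998, -0.062, -0.016]
contact_force: [-8.3, 3.8, 6.0]
width: 0.0192
grasp_force: 59.6
t: 39.5
ee_pos: [0.4884, -0.1107, 0.0625]
tool_rot: [-0.001, 0.998, -0.062, -0.021]
contact_force: [-25.6, 12.2, 24.2]
width: 0.0186
grasp_force: 62.4
turn [ 1.100e-01 -2.000e-03  3.138e+00] turn [ 0.001  0.014 -0.002] shift [10.5 -1.1 -3.9] t 39.5 q [ 0.16  0.28 -0.54 -0.02 -0.79  1.3 ]
```

```bash
python3 -m creep '[[0,0,0,-6,0,0,1],[0,0,0,-6,0,0,0.5],[0,0,0,-6,0,0,0.1],[0,0,0,-6,0,0,0.1],[0,0.015,0,-6,0,-30,0.1],[0,0.028,0,-20,0,-75,0.1],[0,0.028,0,-40,0,-115,0.1],[0,0.028,0,-60,0,-135,0.1]]'
python3 - <<'E'
from h import *
f=grab_frame('wrist');save('w13',cv2.resize(f['color'][60:270,20:360],(784,484),interpolation=cv2.INTER_CUBIC))
for y in (.068,0,-.068): print((proj(f,[blk(-.082,y,.09),blk(-.05,y,.09),blk(-.05,y,.102)]).round(1)-[20,60])*2.306)
go(blk(-.119,0,.066),BY+np.pi/2)
E
```

```text
t: 40.3
ee_pos: [0.4417, -0.104, 0.2037]
tool_rot: [-0.0, 0.998, -0.061, 0.002]
contact_force: [0.8, -0.9, 0.0]
width: 0.0389
grasp_force: 0.0
[[196.7018 223.2208]
 [182.8658 126.83  ]
 [163.4954 127.0606]]
[[392.2506 222.529 ]
 [385.102  125.2158]
 [375.1862 125.2158]]
[[590.5666 222.2984]
 [590.7972 124.7546]
 [590.7972 124.7546]]
turn [ 1.100e-02 -2.000e-03 -3.141e+00] turn [-0.001 -0.007  0.   ] shift [  7.7 -68.2 139.9] t 40.4 q [ 0.21 -0.   -0.5   0.   -1.07  1.24]
```

View pics/w13.png

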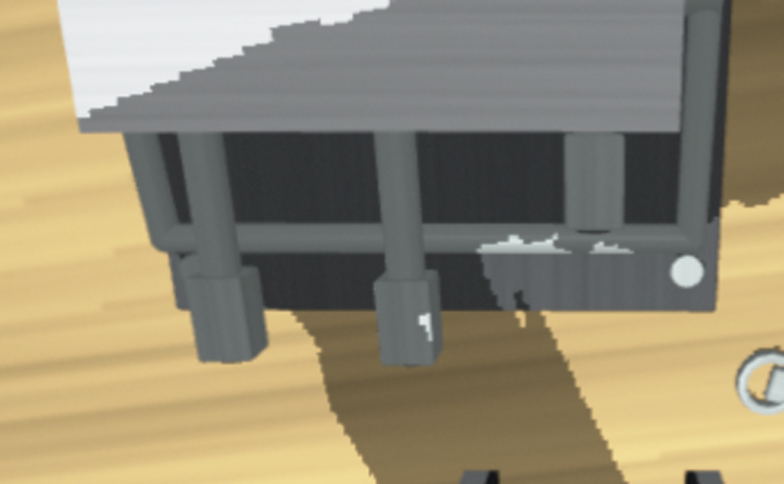

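The right spindle is home: its head spans rows 131–228 with no gap to the face, as predicted. Same for the middle one.

```bash
python3 -m creep '[[0,0,0,0,-34,0,0.1],[0,0,0,6,-68,0,0.1],[0,0,0,6,-68,40,0.1],[0,0,0,6,-68,85,0.1],[0,0,0,6,-68,120,0.1],[0,0,0,6,-68,137,0.1],[0,0,0,6,-68,137,0.1],[0,0,0,6,-68,137,0.1]]' && python3 -m creep '[[0,0,0,0,0,0,0.4],[0,0,0,0,0,0,0.7],[0,0,0,0,0,0,1],[0,0,0,0,0,0,1],[0,0,0,0,0,0,1]]' 60 && python3 -m creep '[[0,-0.01,0,0,0,-1,1],[0,-0.02,0,0,0,-2,1],[0,-0.028,0,0,0,-3.5,1],[0,-0.028,0,0,0,-3.5,1]]' && python3 -m creep '[[0,0,0,6,0,-0.2,1],[0,0,0,12,0,-0.3,1],[0,0,0,18,0,-0.5,1],[0,0,0,24,0,-0.7,1],[0,0,0,24,0,-0.7,1]]'
python3 - <<'E'
from h import *
go(blk(-.068,0,.066),BY+np.pi/2,-.028)
E
```

```text
t: 41.15
ee_pos: [0.4551, -0.0373, 0.0634]
tool_rot: [0.0, 0.998, -0.061, -0.0]
contact_force: [1.0, 0.1, 0.3]
width: 0.0385
grasp_force: 0.0
t: 41.65
ee_pos: [0.4556, -0.037, 0.0642]
tool_rot: [-0.0, 0.998, -0.061, 0.001]
contact_force: [0.4, -0.5, 6.8]
width: 0.0188
grasp_force: 61.3
t: 42.05
ee_pos: [0.4546, -0.0372, 0.0666]
tool_rot: [-0.001, 0.998, -0.061, -0.014]
contact_force: [1.3, 0.2, 0.4]
width: 0.0186
grasp_force: 60.7
t: 42.55
ee_pos: [0.4786, -0.0404, 0.0669]
tool_rot: [-0.001, 0.998, -0.061, -0.014]
contact_force: [-1.9, -0.7, 6.5]
width: 0.0182
grasp_force: 61.5
turn [-8.90e-02  1.00e-03 -3.14e+00] turn [0.001 0.001 0.   ] shift [29.  -0.5  0. ] t 42.5 q [ 0.32  0.24 -0.59 -0.02 -0.77  1.14]
```

```bash
python3 -m creep '[[0,0,0,0,0,-1,1],[0,0,0,5,0,-1.5,1],[0,0,0,10,0,-1.8,1],[0,0,0,15,0,-2,1],[0,0,0,15,0,-2,1]]' && python3 -m creep '[[0,0,0,3,0,-0.3,1],[0,0,0,6,0,-0.5,1],[0,0,0,9,0,-0.7,1],[0,0,0,9,0,-0.7,1]]'
```

```text
t: 43.05
ee_pos: [0.4939, -0.0421, 0.0679]
tool_rot: [-0.001, 0.998, -0.061, -0.014]
contact_force: [0.1, -1.1, -2.3]
width: 0.0188
grasp_force: 60.3
t: 43.45
ee_pos: [0.5025, -0.0432, 0.0687]
tool_rot: [-0.001, 0.998, -0.061, -0.014]
contact_force: [-0.0, -0.2, -1.8]
width: 0.0186
grasp_force: 60.2
```

```bash
python3 -m creep '[[0,0,0,3,0,0,1],[0,0,0,6,0,0,1],[0,0,0,6,0,0,1]]' && python3 -m creep '[[0,0,0,3,0,0,1],[0,0,0,3,0,0,1]]'
python3 - <<'E'
from h import *
o=get_obs();print(o['ee_pos'],o['contact_force'])
E
```

```text
t: 43.75
ee_pos: [0.5053, -0.0441, 0.068]
tool_rot: [-0.001, 0.998, -0.062, -0.017]
contact_force: [-8.9, 3.0, 3.6]
width: 0.0191
grasp_force: 61.1
t: 43.95
ee_pos: [0.5054, -0.0442, 0.0679]
tool_rot: [-0.0, 0.998, -0.062, -0.019]
contact_force: [-20.6, 9.9, 14.9]
width: 0.0191
grasp_force: 62.6
[ 0.50537448 -0.04421189  0.06788853] [-20.64326878   9.90782649  14.88534423]
```

```bash
python3 -m creep '[[0,0,0,-6,0,0,1],[0,0,0,-6,0,0,0.5],[0,0,0,-6,0,0,0.1],[0,0,0,-6,0,0,0.1],[0,0.015,0,-6,0,-30,0.1],[0,0.028,0,-20,0,-75,0.1],[0,0.028,0,-50,0,-115,0.1],[0,0.028,0,-80,0,-135,0.1]]'
python3 - <<'E'
from h import *
f=grab_frame('wrist')
ms=[d for d in outline_of('wrist','pin_a') if d['confidence']>.3]
C=cam(f)
print(proj(f,[blk(-.082,0,.09),blk(-.05,0,.102),blk(-.082,-.068,.09),blk(-.132,.068,.087)],C))
for d in ms:
    r,q=np.nonzero(d['mask']);print(d['confidence'],r.min(),r.max(),q.min(),q.max())
go(blk(-.119,.068,.066),BY+np.pi/2)
E
```

```text
t: 44.75
ee_pos: [0.4366, -0.0348, 0.209]
tool_rot: [-0.0, 0.998, -0.061, 0.002]
contact_force: [-0.2, 0.4, 1.0]
width: 0.0382
grasp_force: 0.0
[[276.79649614 138.63320785]
 [276.87789647  94.75578686]
 [362.98561267 138.95752055]
 [195.99512612 199.11925262]]
0.94 99 143 345 378
0.8 98 144 264 290
0.56 98 200 183 211
0.48 388 406 0 9
turn [ 0.01  -0.005 -3.141] turn [-0.003 -0.006  0.001] shift [ 21.2 -67.7 143.8] t 44.9 q [ 0.38 -0.03 -0.52  0.   -1.08  1.07]
```

```bash
python3 -m creep '[[0,0,0,10,-34,0,0.1],[0,0,0,20,-68,0,0.1],[0,0,0,20,-68,40,0.1],[0,0,0,20,-68,85,0.1],[0,0,0,20,-68,122,0.1],[0,0,0,20,-68,141,0.1],[0,0,0,20,-68,141,0.1],[0,0,0,20,-68,141,0.1]]' && python3 -m creep '[[0,0,0,0,0,0,0.4],[0,0,0,0,0,0,0.7],[0,0,0,0,0,0,1],[0,0,0,0,0,0,1],[0,0,0,0,0,0,1]]' 60 && python3 -m creep '[[0,-0.01,0,0,0,-1,1],[0,-0.02,0,0,0,-2,1],[0,-0.028,0,0,0,-3.5,1],[0,-0.028,0,0,0,-3.5,1]]' && python3 -m creep '[[0,0,0,6,0,-0.4,1],[0,0,0,12,0,-0.8,1],[0,0,0,18,0,-1.1,1],[0,0,0,24,0,-1.5,1],[0,0,0,24,0,-1.5,1]]'
python3 - <<'E'
from h import *
go(blk(-.068,.068,.066),BY+np.pi/2,-.028)
E
```

```text
t: 45.65
ee_pos: [0.4642, 0.0301, 0.0647]
tool_rot: [0.0, 0.998, -0.061, -0.0]
contact_force: [0.9, 0.5, 0.6]
width: 0.0386
grasp_force: 0.0
t: 46.15
ee_pos: [0.4647, 0.0304, 0.0656]
tool_rot: [-0.0, 0.998, -0.061, 0.001]
contact_force: [1.2, -1.0, 7.6]
width: 0.0187
grasp_force: 62.3
t: 46.55
ee_pos: [0.4637, 0.0302, 0.0681]
tool_rot: [-0.001, 0.998, -0.062, -0.014]
contact_force: [0.7, 0.7, 1.4]
width: 0.0189
grasp_force: 61.7
t: 47.05
ee_pos: [0.4885, 0.027, 0.0687]
tool_rot: [-0.001, 0.998, -0.062, -0.014]
contact_force: [-0.9, -0.2, -0.7]
width: 0.0185
grasp_force: 61.5
turn [ 0.088 -0.     3.14 ] turn [ 0. -0. -0.] shift [27.6 -0.4  2. ] t 47.0 q [ 0.45  0.25 -0.57 -0.02 -0.78  1.02]
```

```bash
python3 -m creep '[[0,0,0,5,0,-0.3,1],[0,0,0,10,0,-0.5,1],[0,0,0,15,0,-0.7,1],[0,0,0,15,0,-0.7,1]]' && python3 -m creep '[[0,0,0,3,0,-0.2,1],[0,0,0,6,0,-0.3,1],[0,0,0,9,0,-0.4,1],[0,0,0,9,0,-0.4,1]]'  && python3 -m creep '[[0,0,0,3,0,0,1],[0,0,0,3,0,0,1]]'
```

```text
t: 47.45
ee_pos: [0.5032, 0.0253, 0.0691]
tool_rot: [-0.001, 0.998, -0.061, -0.014]
contact_force: [-0.2, 0.9, -1.6]
width: 0.0186
grasp_force: 61.4
t: 47.85
ee_pos: [0.5118, 0.0242, 0.0694]
tool_rot: [-0.001, 0.998, -0.061, -0.014]
contact_force: [-0.5, 0.7, -1.8]
width: 0.0186
grasp_force: 61.3
t: 48.05
ee_pos: [0.5136, 0.0237, 0.0692]
tool_rot: [-0.001, 0.998, -0.061, -0.015]
contact_force: [-2.5, 1.2, 0.1]
width: 0.0187
grasp_force: 61.7
```

```bash
python3 -m creep '[[0,0,0,3,0,0,1],[0,0,0,6,0,0,1],[0,0,0,6,0,0,1]]' && python3 -m creep '[[0,0,0,-6,0,0,1],[0,0,0,-6,0,0,0.5],[0,0,0,-6,0,0,0.1],[0,0,0,-6,0,0,0.1],[0,0.015,0,-6,0,-30,0.1],[0,0.028,0,-20,0,-75,0.1],[0,0.028,0,-50,15,-115,0.1],[0,0.028,0,-80,30,-135,0.1]]'
python3 - <<'E'
from h import *
f=grab_frame('wrist')
save('w14',cv2.resize(f['color'][60:270,100:440],(784,484),interpolation=cv2.INTER_CUBIC))
ms=[d for d in outline_of('wrist','pin_a') if d['confidence']>.3]
C=cam(f)
print(proj(f,[blk(-.082,y,.09) for y in (.068,0,-.068)]+[blk(-.05,y,.102) for y in (.068,0,-.068)],C).round())
for d in ms:
    r,q=np.nonzero(d['mask']);print(d['confidence'],r.min(),r.max(),q.min(),q.max())
go(blk(-.02,0,.25),BY)
E
```

```text
t: 48.35
ee_pos: [0.5137, 0.0234, 0.069]
tool_rot: [-0.0, 0.998, -0.062, -0.02]
contact_force: [-29.3, 15.1, 25.9]
width: 0.0184
grasp_force: 64.9
t: 49.15
ee_pos: [0.4421, 0.0028, 0.2092]
tool_rot: [-0.0, 0.998, -0.061, 0.002]
contact_force: [-0.3, 0.2, 0.5]
width: 0.0381
grasp_force: 0.0
[[238. 139.]
 [324. 139.]
 [409. 140.]
 [234.  96.]
 [328.  96.]
 [420.  97.]]
0.92 98 143 226 253
0.78 99 145 310 338
0.64 381 407 0 31
0.45 199 259 431 559
turn [ 0.002 -0.007 -1.571] turn [-0.007 -0.002  1.571] shift [120.6  36.7 -39.3] t 49.2 q [ 0.46 -0.03 -0.51  0.   -1.08  0.99]
```

View pics/w14.png

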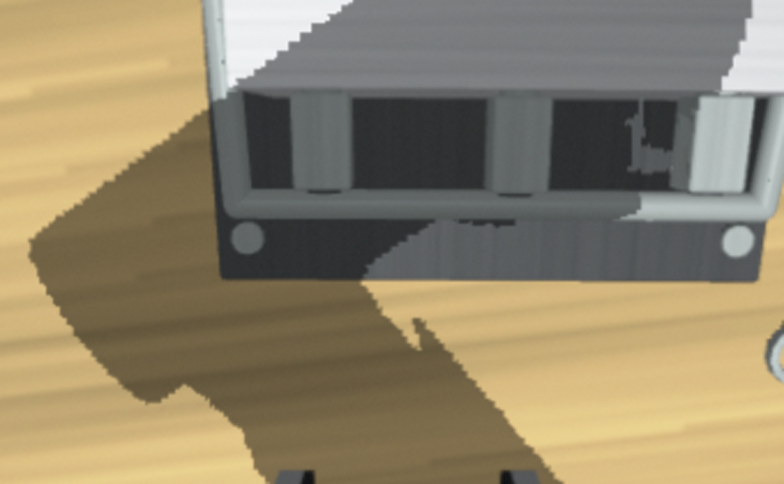

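All three heads are in. The middle one's tail (row 195) is about 1 mm behind the others (rows 190–191), so I'll give it a firm nudge with shut fingers.

Run:
```python
from h import *
go(blk(-.110,0,.072),BY+np.pi/2)
```

```text
turn [-0.009  0.005  3.142] turn [-0.003 -0.006 -0.   ] shift [ 29.6  37.3 138.2] t 49.2 q [ 0.46 -0.03 -0.51  0.   -1.08  0.99]
```

```bash
python3 -m creep '[[0,0,0,15,37,0,1],[0,0,0,27,37,20,1],[0,0,0,27,37,65,1],[0,0,0,27,37,105,1],[0,0,0,27,37,130,1],[0,0,0,27,37,136,1],[0,0,0,27,37,136,1]]' && python3 -m creep '[[0,0,0,6,0,0,1],[0,0,0,12,0,0,1],[0,0,0,18,0,0,1],[0,0,0,22,0,0,1],[0,0,0,22,0,0,1]]'
```

```text
t: 49.95
ee_pos: [0.4633, -0.0376, 0.0696]
tool_rot: [0.001, 0.998, -0.061, -0.001]
contact_force: [0.0, 0.1, 0.5]
width: -0.0001
grasp_force: 0.0
t: 50.45
ee_pos: [0.4826, -0.0404, 0.0702]
tool_rot: [0.0, 0.998, -0.062, -0.003]
contact_force: [-11.0, 4.0, 6.4]
width: 0.0003
grasp_force: 5.3
```

```bash
python3 -m creep '[[0,0,0,4,0,0,1],[0,0,0,9,0,0,1],[0,0,0,9,0,0,1]]' && python3 -m creep '[[0,0,0,-10,0,0,1],[0,0,0,-20,0,0,1],[0,0,0,-40,0,-40,1],[0,0,0,-50,0,-90,1],[0,0,0,-50,0,-130,1],[0,0,0,-50,0,-150,1]]'
python3 - <<'E'
from h import *
f=grab_frame('wrist')
ms=[d for d in outline_of('wrist','pin_a') if d['confidence']>.3]
for d in ms:
    r,q=np.nonzero(d['mask']);print(d['confidence'],r.min(),r.max(),q.min(),q.max())
go(blk(.0,0,.25),BY)
E
```

```text
t: 50.75
ee_pos: [0.4825, -0.0426, 0.0681]
tool_rot: [0.002, 0.998, -0.063, -0.01]
contact_force: [-35.5, 12.3, 21.6]
width: -0.0001
grasp_force: 18.4
t: 51.35
ee_pos: [0.4462, -0.0346, 0.2253]
tool_rot: [-0.001, 0.998, -0.061, 0.004]
contact_force: [0.2, 0.8, -1.2]
width: -0.0
grasp_force: 0.0
0.92 380 407 0 19
0.65 64 103 0 16
0.57 112 151 184 213
0.57 111 152 267 291
0.56 113 153 343 372
turn [ 0.004 -0.009 -1.57 ] turn [-0.009 -0.004  1.572] shift [129.6   1.5 -24.3] t 51.5 q [ 0.37 -0.03 -0.48  0.   -1.11  1.08]
```

All tails now agree. Next is the pad.

```bash
python3 -m creep '[[0,0,0,45,0,-10,1],[0,0,0,85,0,-10,1],[0,0,0,120,0,-10,1],[0,0,0,135,0,-10,1],[0,0,0,135,0,-10,1]]'
python3 - <<'E'
from h import *
f=grab_frame('wrist');C=cam(f)
for c,ff in (('wrist',f),('top',grab_frame('top'))):
  CC=cam(ff)
  for d in outline_of(c,'press_pad')[:3]:
    r,q=np.nonzero(d['mask']);m=d['mask']&(ff['color'].sum(2)<120)
    P=at_z(ff,[d['uv'],np.argwhere(m)[:,::-1].mean(0) if m.any() else d['uv']],.107,CC)
    ct,st=np.cos(BY),np.sin(BY)
    print(c,round(d['confidence'],2),d['mask'].sum(),m.sum(),[(( (p[0]-BO[0])*ct+(p[1]-BO[1])*st).round(3),(-(p[0]-BO[0])*st+(p[1]-BO[1])*ct).round(3)) for p in P])
print(proj(f,[blk(.075,0,.111)],C)); go(blk(.074,0,.15),BY+np.pi/2)
save('x15',f['color'])
E
```

```text
t: 51.95
ee_pos: [0.58, -0.0519, 0.2287]
tool_rot: [0.0, 0.998, -0.062, -0.001]
contact_force: [-1.0, 0.9, -1.3]
width: 0.0002
grasp_force: 0.0
wrist 0.77 10591 4629 [(np.float64(0.074), np.float64(0.001)), (np.float64(0.075), np.float64(-0.001))]
wrist 0.42 685 0 [(np.float64(-0.059), np.float64(-0.066)), (np.float64(-0.059), np.float64(-0.066))]
top 0.98 751 0 [(np.float64(-0.103), np.float64(0.002)), (np.float64(-0.103), np.float64(0.002))]
top 0.38 6957 0 [(np.float64(-0.025), np.float64(-0.005)), (np.float64(-0.025), np.float64(-0.005))]
[[276.93467979 121.25285186]]
turn [-0.     0.    -3.141] turn [0. 0. 0.] shift [71.4  0.6 80.3] t 52.1 q [ 0.25  0.2  -0.2  -0.   -1.16  1.2 ]
```

The pad is confirmed at block (0.075, 0). I'll approach and press along its arc.

```bash
python3 -m creep '[[0,0,0,40,0,0,1],[0,0,0,73,0,20,1],[0,0,0,73,0,60,1],[0,0,0,73,0,98,1],[0,0,0,73,0,98,1],[0,0,0,73,0,98,1]]'
python3 - <<'E'
from h import *
go(blk(.088,0,.079),BY+np.pi/2)
E
```

```text
t: 52.75
ee_pos: [0.6507, -0.0605, 0.1334]
tool_rot: [0.0, 0.998, -0.061, -0.0]
contact_force: [0.4, -0.4, 1.9]
width: -0.0001
grasp_force: 0.0
turn [-0.000e+00  1.000e-03 -3.141e+00] turn [0.001 0.    0.001] shift [11.8  0.6 54.4] t 52.8 q [ 0.21  0.4  -0.17  0.   -1.01  1.24]
```

```bash
python3 -m creep '[[0,0,0,0,0,10,1],[0,0,0,0,0,20,1],[0,0,0,3,0,27,1],[0,0,0,6,0,34,1],[0,0,0,9,0,41,1],[0,0,0,11,0,48,1],[0,0,0,11,0,48,1]]'
python3 - <<'E'
from h import *
go(blk(.088,0,.079),BY+np.pi/2)
E
```

```text
t: 53.45
ee_pos: [0.6632, -0.0618, 0.0851]
tool_rot: [-0.0, 0.998, -0.061, 0.001]
contact_force: [2.1, -0.2, 2.1]
width: -0.0001
grasp_force: 1.2
turn [ 4.000e-03 -1.000e-03 -3.141e+00] turn [-0.    -0.003  0.001] shift [-0.8  0.9  6.1] t 53.5 q [ 0.2   0.46 -0.19  0.   -0.92  1.25]
```

```bash
python3 -m creep '[[0,0,0,0,0,3,1],[0,0,0,0,0,6,1],[0,0,0,0,0,6,1]]'; python3 -m creep '[[0,0,0,0,0,2,1],[0,0,0,0,0,4,1],[0,0,0,0,0,4,1]]'
python3 - <<'E'
from h import *
f=grab_frame('wrist');save('x16',f['color'])
E
```

```text
t: 53.75
ee_pos: [0.6645, -0.0619, 0.0806]
tool_rot: [0.0, 0.998, -0.061, 0.003]
contact_force: [2.7, 0.1, 9.7]
width: 0.0002
grasp_force: 4.7
t: 54.05
ee_pos: [0.6653, -0.062, 0.0776]
tool_rot: [0.0, 0.998, -0.061, 0.004]
contact_force: [3.5, -1.6, 10.8]
width: 0.0002
grasp_force: 5.5
```

```bash
python3 -m creep '[[0,0,0,0,0,2,1],[0,0,0,0,0,4,1],[0,0,0,0,0,4,1]]'; python3 -m creep '[[0,0,0,0,0,2,1],[0,0,0,0,0,4,1],[0,0,0,0,0,4,1]]'
```

```text
t: 54.4
ee_pos: [0.6655, -0.062, 0.077]
tool_rot: [0.0, 0.998, -0.06, 0.005]
contact_force: [-4.9, 0.5, 33.0]
width: -0.0002
grasp_force: 16.3
t: 54.7
ee_pos: [0.6657, -0.062, 0.0764]
tool_rot: [0.0, 0.998, -0.06, 0.005]
contact_force: [-13.9, 3.0, 55.6]
width: 0.0001
grasp_force: 27.2
```

Force rises steeply, so the bail is at its stop. I'll lift away and check that the pad stays down.

```bash
python3 -m creep '[[0,0,0,0,0,-10,1],[0,0,0,0,0,-20,1],[0,0,0,0,0,-50,1],[0,0,0,0,0,-90,1],[0,0,0,-40,0,-130,1],[0,0,0,-73,0,-155,1],[0,0,0,-86,0,-165,1],[0,0,0,-86,0,-165,1]]'
python3 - <<'E'
from h import *
f=grab_frame('wrist');C=cam(f)
ct,st=np.cos(BY),np.sin(BY)
d=outline_of('wrist','press_pad')[0]
m=d['mask']&(f['color'].sum(2)<120)
print(d['confidence'],m.sum())
m=m.astype('uint8');n,l,s,c=cv2.connectedComponentsWithStats(m);k=1+s[1:,4].argmax();print(s[k],c[k])
for x,z,t in ((.075,.111,.36),(.090,.081,0)):
    E=[blk(x+a*np.cos(t),b,z+a*np.sin(t)) for a in (-.017,.017) for b in (-.04,.04)]
    print(x,proj(f,E,C).round(0).tolist())
for p in pins()[2]: print(*p)
for n in ('cover','tray','spanner','driver','tee','elbow','union_nut'):
    for q in outline_of('top',n)[:2]: print(n,round(q['confidence'],2),np.round(q['uv']))
E
```

```text
t: 55.5
ee_pos: [0.5756, -0.051, 0.2337]
tool_rot: [-0.001, 0.998, -0.061, 0.002]
contact_force: [0.8, -0.7, -0.2]
width: -0.0003
grasp_force: 0.0
0.63 3781
[ 232   79   94   41 3781] [278.48902407  98.86828881]
0.075 [[327.0, 138.0], [228.0, 138.0], [331.0, 96.0], [224.0, 96.0]]
0.09 [[324.0, 120.0], [231.0, 120.0], [325.0, 78.0], [230.0, 78.0]]
0.55 [0.2007 0.4082] 0.799 [ 58.5 101.  174. ] 0.14
0.43 [ 0.5642 -0.052 ] 3.001 [180. 183. 177.] 0.037
0.43 [ 0.4768 -0.1109] -0.162 [181. 185. 179.] 0.041
0.42 [0.4949 0.0301] -0.109 [112. 114. 110.] 0.037
cover 0.9 [416. 327.]
cover 0.84 [405. 191.]
tray 0.68 [409. 204.]
spanner 0.9 [388. 258.]
driver 0.73 [360. 117.]
driver 0.61 [320. 209.]
elbow 0.71 [124. 252.]
```

The pad spans rows 79–120 and columns 232–326, which matches the latched pose. The cover is in the tray and the spindles are home.

```bash
python3 -c "
from station import *
print(hand_in())"
```

```text
the job is handed in; nothing more can be done
None
```

I handed the job in with the cover in the tray, all three spindles pushed home and the bail pad held down by the catch; I viewed 16 pictures against the limit of 14, and one early push on the right spindle jammed at 76 N along the bore (about 90 N at the wrist) before I switched to gripping the heads.

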